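# Release the tab-lock knob and open the sample-port shutter

## Robot

A 7-joint arm with a two-finger parallel gripper is mounted at the origin on the work surface. World frame = base frame: x ahead of the robot, y to its left, z up, the work surface at z = 0. Lengths are in m, angles in degrees, forces in N, time in s.
With the tool pointing down it reaches from about 0.425 to 0.8 m from the base axis. Payload 8.3 kg.
Tool frame: the origin (TCP) lies where the fingers leave the gripper's body, on its centre line; the fingertips stand 73 mm ahead of it and the grasp point (between the pads) lies 54 mm ahead of it; y points along the fingers, x is the direction in which the jaws open and shut, and the axes are right-handed (so a half turn about y gives the same grasp; the last joint's range is limited). The gripper opens to 85 mm and grips with 20 to 120 N. Pads are 22 mm wide; open, the fingers measure 114 mm over their backs; the gripper's body (76 mm by 85 mm) begins 54 mm behind the grasp point. The pads swing forward as they close: fully open they stand 13 mm farther back than shut.
Start: joints at [66.813, 21.967, 0.94, 78.501, -0.361, 79.538, -2.664], TCP at [0.21, -0.589, 0.304] pointing down, gripper open.
Joint ranges: [-169.22, 169.22], [-14.56, 117.87], [-87.37, 89.26], [10.42, 133.3], [-82.24, 262.24], [0.94, 117.77], [-172.7, 172.7]. Speed limits (degrees/s): [136.94, 136.94, 172.46, 172.46, 180, 180, 180].

## Interface

Orientations are given as a 3x3 rotation matrix whose columns are the frame's x, y, z axes.
In Python, from cell import observe, grab_frame, calibration, finish_job gives the robot as it stands.
- The arm moves only by the tool send_rows, never from a script. Its argument "series" is a list of rows, each a list of 5 numbers: the opening, from 0 (shut) to 1 (fully open), then the shift along the tool's x, y, z in mm, then the turn about the tool's y in degrees. A call has 1 to 10 rows; each row shifts and turns the commanded pose from where the row before left it, along the tool's axes as they then stand; what a row does not reach is not made up. A row lasts 1/12 s, in which the tool goes at most 41.7 mm and 7.16 degrees, less where a joint would pass 70% of its speed; a pose out of reach is approached as far as the arm can. A call is refused whole if a number of a shift passes 41.7 or a number of a turn 7.16, either way. A call with a gripper value outside its range is refused whole. The fingers move at their own pace and stop on an object; the grip force is fixed at half the most. Time passes only in rows, so rows that do not move let the fingers close. It gives the time, the measured TCP pose, the force and the opening at its end, in the units of the state.
- observe(): the state, without advancing time (a new reading comes with each control period).
- grab_frame(name): name is "side" or "top" or "wrist"; returns the picture (480x640x3 uint8, red, green, blue); there is no depth.
- calibration(name): a dict with "vfov" (degrees; the focal length in pixels is half the picture's height over the tangent of half this angle, whatever the lens; pixels are square), "cx", "cy" (the principal point, pixels), "R" (3x3) and "t" (3): a world point X has camera coordinates R X + t. Camera axes: x right, y down, z forward; pixel columns grow to the right and rows downward; lengths in m; the calibration is good to about 2 mm. A picture is of the moment at which its call begins: read the wrist's pose just before it. calibration takes no time and is no camera call; for the wrist camera it gives the pose at the moment of the call.
- finish_job(): hands the job in, once; it reports no verdict.
The state is a dict: "clock": time; "joints": joint angles; "joint_velocities": joint speeds; "effort": joint torques, N m; "ee_pos": TCP position; "tool_rot": TCP orientation; "wrist_force": force on the tool from outside, world axes, zero at the start; "moment": the same for the moment, N m; "width": opening from 0.0 (shut) to 1.0 (fully open).
Only numpy, scipy, OpenCV 4.12 (cv2) and the standard library are available. Lean on these libraries where they do the work, as an engineer would, in place of code of your own. Each camera call takes 0.05 s, during which the arm holds its last target.

## Task

Open the shutter over the sample port on the white transfer console: pinch in both release tabs on its latch knob, turn the knob clockwise (seen from above) until it comes up against its end stop, and let go there so that both tabs snap out and lock it in its new position; then slide the shutter fully open by its fin. Work gently: do not crush the tabs, force the knob against its stop, or slam the shutter, and leave the other things on the bench and the console where they stand.

Things in the scene. Friction and masses are not known exactly. Their poses are not given: they have to be found in the camera images.
- console: White flat console, 280 (x) x 320 (y) x 55 mm high; origin at the centre of its underside on the table. In its frame the latch knob's axis is at (55, 45) mm, the shut shutter's fin at (-45, -9) mm; the shutter opens along +y. A sample holder and a gauge block, bystanders, stand on its deck.
- knob_grip (a point): Point on the upright axis of the black latch knob, 38 mm above the deck (93 above the table), mid-height of its two grey release tabs; the frame turns with the knob. Tabs at its +y and -y: flat ribbed outer faces 22 mm wide, 28 tall (24 to 52 above the deck), 58 mm apart over both when out, 46 when fully in. Knob cap 42 mm across, top 59 above the deck. Keep finger tips 16 mm above the deck here.
- latch_bar: Flat steel bar fixed to the knob's foot, turning with it; origin on the knob's axis at deck level. It reaches 88 mm out along its own -x, 16 mm wide, 15 to 23 mm above the deck. It stands in the shutter's way until the knob is turned, and at the end of the turn comes up against a small steel stop post (24 mm high, 57 mm from the knob's axis).
- selector (a joint): Angle of the knob (rad): 0 locked at the start, growing clockwise from above. Locked until both tabs are in by 4.5 mm or more. Its adjustable end stop with the locking notch lies between 0.95 and 1.45 rad, angle not given. Turns with 0.05 to 0.1 N m. Let go at the stop, both tabs spring out into the notch; over 0.03 rad short of it they stay in and the knob is not locked.
- tab_a (a joint): Inward travel (m) of the tab at +y of the knob: 0 out, 0.006 fully in. Spring: 6 N to start, 12 N fully in. Squeezing with 15 to 20 N a finger presses both fully and carries the knob round. At the end stop the resisting moment rises by some 0.15 N m within 0.02 to 0.03 rad; more than 0.4 N m is forcing it.
- knob_seat: The fixed steel washer that carries the knob with its bar and tabs. Origin on the knob's axis at deck level, axes as the console's. A metal collar, 92 mm across and 14 mm high, surrounds it.
- tab_b (a joint): The same for the opposite tab, at -y of the knob.
- fin (a point): Point in the shutter's black upright grip fin, 51 mm above the deck (106 above the table), 14 mm below the fin's top. The fin is 40 mm along the console's x, 12 mm thick along its y, on a plate 76 x 80 x 5 mm. An upright lip, top 24 mm above the deck, runs along the plate's +y edge, 38 mm from the fin.
- shutter (a joint): Opening of the shutter (m): 0 shut, 0.070 fully open at its stop; slides along the console's +y and drags with about 3 to 5 N, staying where it is left.
- holder_a: Blue sample holder with a capped tube, 34 mm wide, 78 mm tall, on the console's deck; origin under its middle. A bystander.
- gauge_block: Bare metal block, 50 x 30 x 18 mm, on the console's deck; origin under its middle. A bystander.
- holder_b: A second blue sample holder, 34 mm wide, 78 mm tall, on the table; origin under its middle. A bystander.
- beaker: Glass beaker, 70 mm wide, 90 mm tall; origin under its middle. A bystander.
- solvent: Amber bottle, 60 mm wide, 130 mm tall; origin under its middle. A bystander.
- jar: Small lidded jar, 56 mm wide, 60 mm tall; origin under its middle. A bystander.
- wrench: Steel wrench lying on the table; origin under its middle. A bystander.

How it is judged:
By the outcome, as a careful person would: the job done as asked, in the order asked, and still so for the second after the job is handed in, with the robot touching nothing.
It also fails if it takes over 72 s, if anything falls off the work surface, if the arm or the gripper's body presses on something with over 40 N, if the wrist force passes 120 N, or if a joint passes its speed limit or range.

## Working session

There is one attempt and no reset: what is moved stays moved. The work goes in short steps, Python scripts to look and compute and a tool call to move; the robot and the scene stay as the last step left them, time stands still between calls to the robot, and variables do not carry over. Pictures are saved under pics/ and viewed, and the job is handed in when it is done.

Besides the shell and the picture viewer there is one more tool, called after "Call:" in YAML: its name, and indented under it one key for each argument. send_rows: Moves the arm, as the interface text tells. Its arguments: {"type":"object","properties":{"series":{"type":"array"}},"required":["series"]}

```bash
ls; mkdir -p pics; python3 - <<'E'
from cell import *
import cv2
s=observe()
for k,v in s.items(): print(k,v)
for n in ("side","top","wrist"):
    print(n,calibration(n))
    cv2.imwrite(f"pics/{n}0.png",grab_frame(n)[:,:,::-1])
E
```

```text
pics
clock 0.0
joints [66.81232066 22.01704627  0.93826835 78.5611594  -0.3601294  79.53795739
 -2.66318292]
joint_velocities [ 0.06950223 -0.06989099  0.02282297  0.05568864  0.00284766 -0.02193422
  0.02977264]
effort [-4.57031620e-04 -6.27604795e+01  8.43740366e-01 -3.71817362e+01
  1.64476986e-02  1.44718413e-02  2.01748566e-05]
ee_pos [ 0.209402   -0.588497    0.30286041]
tool_rot [[ 3.35262605e-01 -7.11841251e-04  9.42124450e-01]
 [-9.42122644e-01  1.84516209e-03  3.35263356e-01]
 [-1.97702660e-03 -9.99998044e-01 -5.20279141e-05]]
wrist_force [ 0.39473649 -0.61938996 -0.11179577]
moment [-0.00786575 -0.03503972  0.06436543]
width 1.0028223946640942
side {'vfov': 55.23925461055021, 'cx': 315.67558282774036, 'cy': 237.09851575960633, 'R': array([[-0.79603757, -0.6051604 , -0.01025067],
       [-0.32572356,  0.44261363, -0.83546235],
       [ 0.51012581, -0.66172054, -0.54945208]]), 't': array([0.38484295, 0.24727625, 0.72056632])}
top {'vfov': 46.53351440899625, 'cx': 323.0802694366242, 'cy': 235.82745499457204, 'R': array([[ 0.01986027, -0.99967802, -0.01579321],
       [-0.99710764, -0.01864519, -0.07367974],
       [ 0.07336155,  0.01721083, -0.99715689]]), 't': array([0.0159449 , 0.47420805, 1.38978921])}
wrist {'vfov': 71.76617613882333, 'cx': 320.71985928275376, 'cy': 241.64374226738397, 'R': array([[ 0.3339224 , -0.94259997, -0.00106523],
       [-0.8969056 , -0.31808205,  0.30722005],
       [-0.28992444, -0.10163225, -0.95163791]]), 't': array([-0.62532716, -0.03921676,  0.38083316])}
```

View pics/top0.png

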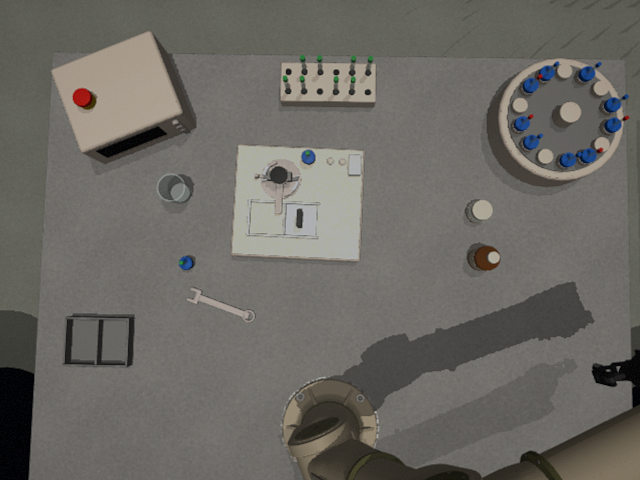

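View pics/side0.png

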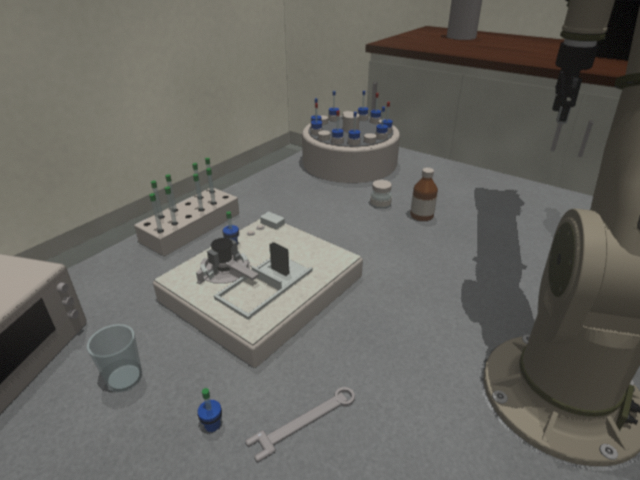

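View pics/wrist0.png

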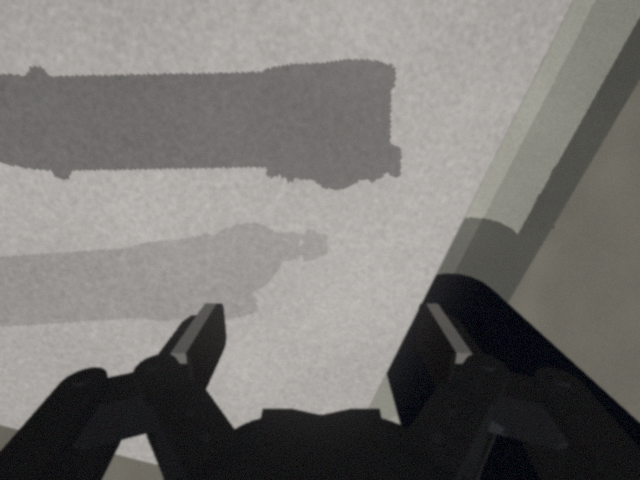

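```bash
cat > h.py <<'E'
from cell import *
import numpy as np, cv2
def f_of(c): return 240/np.tan(np.radians(c['vfov']/2))
def proj(c,X):
    X=np.atleast_2d(X); P=X@np.array(c['R']).T+c['t']
    return np.c_[c['cx']+f_of(c)*P[:,0]/P[:,2], c['cy']+f_of(c)*P[:,1]/P[:,2]]
def ray(c,uv,z):
    R=np.array(c['R']);C=-R.T@c['t']; f=f_of(c)
    d=R.T@np.array([(uv[0]-c['cx'])/f,(uv[1]-c['cy'])/f,1.]); return C+d*(z-C[2])/d[2]
E
python3 - <<'E'
from h import *
im=cv2.imread('pics/top0.png')
cv2.imwrite('pics/topc.png',cv2.resize(im[130:280,215:380],None,fx=4.8,fy=4.0*1.0,interpolation=cv2.INTER_CUBIC))
c=calibration('top')
for uv in [(238,145),(363,152),(360,261),(233,254)]: print(ray(c,uv,.055))
im=cv2.imread('pics/side0.png')
cv2.imwrite('pics/sidec.png',cv2.resize(im[200:370,150:370],None,fx=3.5,fy=3.5,interpolation=cv2.INTER_CUBIC))
w=calibration('wrist');s=observe();R=np.array(w['R']);C=-R.T@w['t'];T=np.array(s['tool_rot'])
print('cam in tool',T.T@(C-s['ee_pos']));print(R@T)
E
```

```text
[0.69385934 0.24080859 0.055     ]
[ 0.68124971 -0.07037909  0.055     ]
[ 0.41108143 -0.06699937  0.055     ]
[0.42220686 0.24466064 0.055     ]
cam in tool [ 0.0010374  -0.07084138  0.07883291]
[[ 9.99998780e-01 -7.22335020e-04 -1.38516380e-03]
 [-1.54007031e-03 -3.07144287e-01 -9.51661712e-01]
 [ 2.61973435e-04  9.51662685e-01 -3.07145025e-01]]
```

View pics/topc.png

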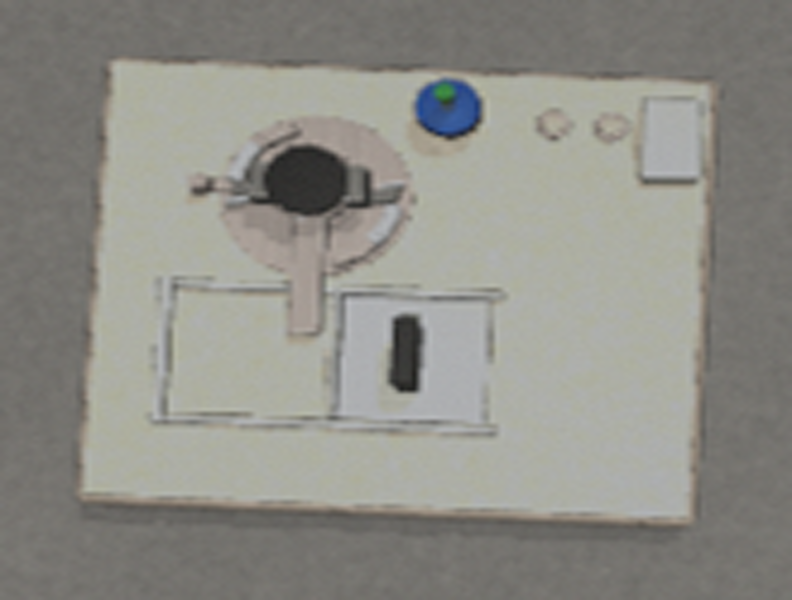

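View pics/sidec.png

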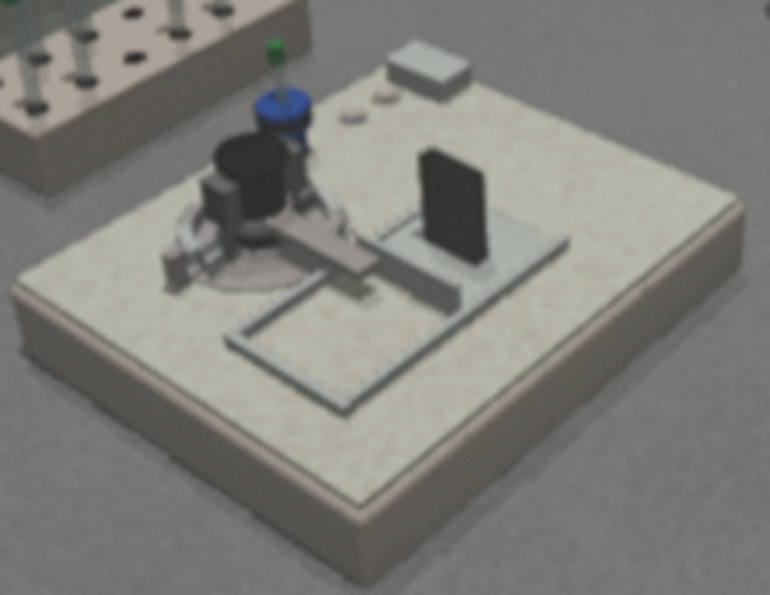

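```bash
cat > plan.py <<'E'
from h import *
def yaw_of(T): return np.degrees(np.arctan2(T[1][0],T[0][0]))
def plan(p0,y0,path,g,dec=0):
    """path: list of (pos,yaw deg); rows with cumulative rounding, tool down"""
    p=np.array(p0,float);y=y0;out=[]
    for q,yy in path:
        a=np.radians(y);X=np.array([np.cos(a),np.sin(a),0]);Y=np.array([0,0,-1.]);Z=np.cross(X,Y)
        d=(np.array(q)-p)*1000
        r=np.round([d@X,d@Y,d@Z],dec); t=round(-(yy-y),1)
        assert max(abs(r))<=41.7 and abs(t)<=7.16,(r,t)
        p=p+(r[0]*X+r[1]*Y+r[2]*Z)/1000; y-=t
        out.append([g]+[float(v) for v in r]+[t])
    return out,p,y
E
python3 - <<'E'
from plan import *
N=26
path=[]
for i in range(1,N+1):
    k=i/N; 
    az=np.radians(-70.4+k*(11.95+70.4)); r=.624+(.5315-.624)*k
    path.append(([r*np.cos(az),r*np.sin(az),.304],-70.4+k*(88.4+70.4)))
o,p,y=plan([.2094,-.5885,.304],-70.4,path,1)
for i in range(0,26,9): print(o[i:i+9])
print(p,y)
E
```

```text
[[1, -5.0, 0.0, 34.0, -6.1], [1, -3.0, 0.0, 35.0, -6.1], [1, -1.0, 0.0, 34.0, -6.1], [1, 1.0, 0.0, 34.0, -6.1], [1, 2.0, 0.0, 34.0, -6.1], [1, 4.0, 0.0, 33.0, -6.1], [1, 6.0, 0.0, 33.0, -6.2], [1, 7.0, 0.0, 32.0, -6.1], [1, 9.0, 0.0, 32.0, -6.1]]
[[1, 11.0, 0.0, 31.0, -6.1], [1, 12.0, 0.0, 30.0, -6.1], [1, 13.0, 0.0, 30.0, -6.1], [1, 15.0, 0.0, 28.0, -6.1], [1, 16.0, 0.0, 28.0, -6.1], [1, 18.0, 0.0, 27.0, -6.1], [1, 18.0, 0.0, 25.0, -6.1], [1, 20.0, 0.0, 25.0, -6.1], [1, 21.0, 0.0, 23.0, -6.1]]
[[1, 22.0, 0.0, 22.0, -6.1], [1, 23.0, 0.0, 21.0, -6.2], [1, 23.0, 0.0, 19.0, -6.1], [1, 25.0, 0.0, 18.0, -6.1], [1, 25.0, 0.0, 17.0, -6.1], [1, 26.0, 0.0, 16.0, -6.1], [1, 26.0, 0.0, 14.0, -6.1], [1, 27.0, 0.0, 12.0, -6.1]]
[0.52000781 0.10986259 0.304     ] 88.39999999999998
```

Call:
send_rows:
  series:
    - [1, -5, 0, 34, -6.1]
    - [1, -3, 0, 35, -6.1]
    - [1, -1, 0, 34, -6.1]
    - [1, 1, 0, 34, -6.1]
    - [1, 2, 0, 34, -6.1]
    - [1, 4, 0, 33, -6.1]
    - [1, 6, 0, 33, -6.2]
    - [1, 7, 0, 32, -6.1]
    - [1, 9, 0, 32, -6.1]

```text
clock: 0.9
ee_pos: [0.4414, -0.3941, 0.3035]
tool_rot: [[0.965, -0.0, 0.261], [-0.261, 0.0, 0.965], [-0.0, -1.0, 0.0]]
wrist_force: [0.8, -0.0, 0.7]
width: 1.003
```

Call:
send_rows:
  series:
    - [1, 11, 0, 31, -6.1]
    - [1, 12, 0, 30, -6.1]
    - [1, 13, 0, 30, -6.1]
    - [1, 15, 0, 28, -6.1]
    - [1, 16, 0, 28, -6.1]
    - [1, 18, 0, 27, -6.1]
    - [1, 18, 0, 25, -6.1]
    - [1, 20, 0, 25, -6.1]
    - [1, 21, 0, 23, -6.1]

```text
clock: 1.65
ee_pos: [0.5452, -0.1283, 0.3036]
tool_rot: [[0.768, -0.0, -0.64], [0.64, 0.0, 0.768], [-0.0, -1.0, 0.0]]
wrist_force: [0.2, -0.6, -0.5]
width: 1.003
```

Call:
send_rows:
  series:
    - [1, 22, 0, 22, -6.1]
    - [1, 23, 0, 21, -6.2]
    - [1, 23, 0, 19, -6.1]
    - [1, 25, 0, 18, -6.1]
    - [1, 25, 0, 17, -6.1]
    - [1, 26, 0, 16, -6.1]
    - [1, 26, 0, 14, -6.1]
    - [1, 27, 0, 12, -6.1]
    - [0.85, 0, 0, 0, 0]
    - [0.85, 0, 0, 0, 0]

```text
clock: 2.48
ee_pos: [0.5195, 0.1116, 0.304]
tool_rot: [[0.024, 0.0, -1.0], [1.0, 0.0, 0.024], [0.0, -1.0, -0.0]]
wrist_force: [-0.1, -1.7, 0.3]
width: 0.852
```

```bash
python3 - <<'E'
from h import *
import json
s=observe();c=calibration('wrist');im=grab_frame('wrist')[:,:,::-1]
print(s['ee_pos'],s['joints'],s['width'])
json.dump({k:np.array(v).tolist() for k,v in c.items()},open('w1.json','w'))
cv2.imwrite('pics/w1.png',im)
E
```

```text
[0.51950776 0.11160107 0.30401054] [ 23.07952767  15.46296686 -46.37914136  91.64279634  11.37252968
  77.78205907  63.94114283] 0.851746797190767
```

View pics/w1.png

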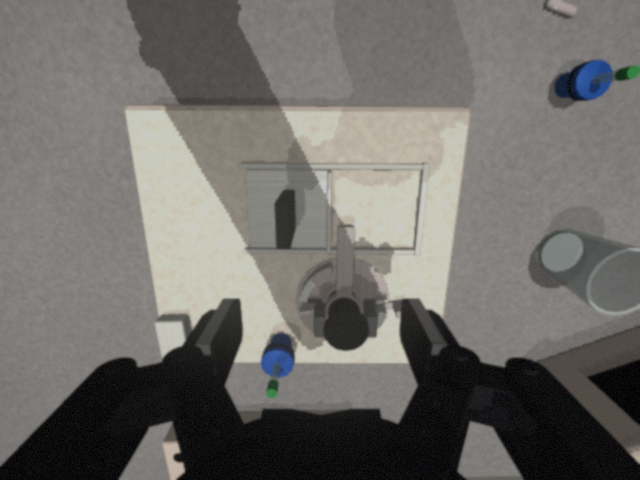

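```bash
python3 - <<'E'
from h import *
im=cv2.imread('pics/w1.png')
a=cv2.convertScaleAbs(im[150:370,230:440],alpha=1.5,beta=10)
cv2.imwrite('pics/w1c.png',cv2.resize(a,None,fx=2.7*1.0,fy=2.7,interpolation=cv2.INTER_CUBIC))
E
```

```text
(no output)
```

View pics/w1c.png

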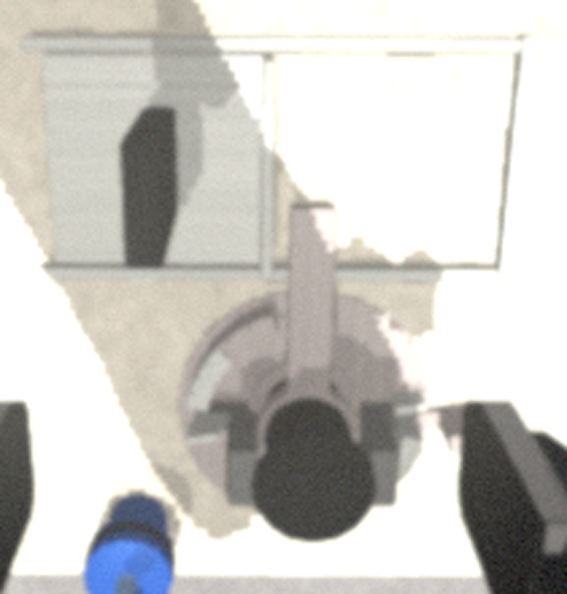

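```bash
cat > fit.py <<'E'
from h import *
import json
from scipy.optimize import least_squares
w=json.load(open('w1.json'));w={k:np.array(v) if isinstance(v,list) else v for k,v in w.items()};t=calibration('top');sd=calibration('side')
obs=[(w,(127,107),(-140,-160,55)),(w,(469,108),(-140,160,55)),(w,(345.9,329.6),(55,45,114)),(w,(345.6,226.3),(-33,45,78)),
 (t,(238.3,145),(140,160,55)),(t,(363.5,150.8),(140,-160,55)),(t,(232.3,253.5),(-140,160,55)),(t,(359,260),(-140,-160,55)),
 (t,(215+306/4.8,130+180/4),(55,45,114)),(t,(215+404/4.8,130+353/4),(-45,-9,115)),
 (sd,(150+252/3.5,200+155/3.5),(55,45,114)),(sd,(150+360/3.5,200+512/3.5),(-140,160,55))]
def world(q,P):
    a=q[2];P=np.array(P)/1000
    return np.array([q[0]+np.cos(a)*P[0]-np.sin(a)*P[1],q[1]+np.sin(a)*P[0]+np.cos(a)*P[1],P[2]])
def res(q): return np.concatenate([ (proj(c,world(q,P))[0]-uv) for c,uv,P in obs])
if __name__=='__main__':
    r=least_squares(res,[.552,.087,-.03],loss='soft_l1')
    print(r.x,np.degrees(r.x[2]));print(res(r.x).reshape(-1,2).round(1))
    rw=least_squares(lambda q:res(q)[:8],[.552,.087,-.03]);print('wrist only',rw.x,np.degrees(rw.x[2]),res(rw.x)[:8].round(1))
    print('knob',world(r.x,(55,45,93)),world(rw.x,(55,45,93)),'fin',world(r.x,(-45,-9,106)),world(rw.x,(-45,-9,106)))
E
python3 fit.py
```

```text
[ 0.55544466  0.08749664 -0.02284738] -1.3090584885477634
[[-10.2  -1.7]
 [  5.7  -3.7]
 [  0.3   1.7]
 [ -0.2   0.7]
 [ -1.6  -2.1]
 [  1.7  -2.9]
 [ -1.8   1.7]
 [  1.9   0.7]
 [  0.1  -0.9]
 [  0.4  -1.3]
 [ -1.1  -1.5]
 [  0.    0. ]]
wrist only [ 0.55684587  0.08824893 -0.02706245] -1.5505644155489964 [-8.5 -0.9  6.9 -1.2  0.9  3.2  0.8  2.3]
knob [0.61145834 0.1312284  0.093     ] [0.61304339 0.1317442  0.093     ] fin [0.51025079 0.07952703 0.106     ] [0.51161881 0.08046989 0.106     ]
```

```bash
cat > fit2.py <<'E'
from fit import *
def pd(c,X,k):
    u=(proj(c,X)[0]-[c['cx'],c['cy']])/f_of(c); r2=u@u
    return u*(1+k*r2)*f_of(c)+[c['cx'],c['cy']]
ks={id(w):3,id(t):4,id(sd):5}
def res2(q): return np.concatenate([pd(c,world(q,P),q[ks[id(c)]])-uv for c,uv,P in obs])
if __name__=='__main__':
    r=least_squares(res2,[.552,.087,-.03,0,0,0],loss='soft_l1')
    print(r.x,np.degrees(r.x[2]));print(res2(r.x).reshape(-1,2).round(1))
    print('knob',world(r.x,(55,45,93)),'fin',world(r.x,(-45,-9,106)))
E
python3 fit2.py; python3 - <<'E'
import sys; sys.path.insert(0,'.')
from fit import *
for i in (2,8,10): print(ray(obs[i][0],obs[i][1],.114))
E
```

```text
[ 0.55377648  0.08774151 -0.03037815 -0.08274635 -0.47388602 -0.07836243] -1.740540063023797
[[-0.1  1.2]
 [ 2.2  0.2]
 [-0.  -0.2]
 [ 0.3 -0.7]
 [ 0.8  0.4]
 [ 1.4 -0.6]
 [-1.   1.6]
 [ 1.3  1.8]
 [ 0.5  0.2]
 [ 0.2 -0.6]
 [-0.3 -1.3]
 [ 0.1 -0.1]]
knob [0.61011791 0.1310502  0.093     ] fin [0.50852388 0.08011247 0.106     ]
[0.60968709 0.13094345 0.114     ]
[0.60930688 0.13136821 0.114     ]
[0.60590722 0.133508   0.114     ]
```

Call:
send_rows:
  series:
    - [0.8, 5.5, 16, -22.5, 0.3]
    - [0.8, 5.5, 16, -22.5, 0]
    - [0.8, 5.5, 16, -22.5, 0]
    - [0.8, 5, 16, -22, 0]
    - [0.8, 0, 0, 0, 0]
    - [0.8, 0, 0, 0, 0]

```text
clock: 3.03
ee_pos: [0.6109, 0.1263, 0.2375]
tool_rot: [[0.037, -0.004, -0.999], [0.999, -0.0, 0.037], [-0.0, -1.0, 0.004]]
wrist_force: [-0.2, -0.2, 0.4]
width: 0.802
```

```bash
cat > look.py <<'E'
from h import *
import json,sys
n=sys.argv[1];cam=sys.argv[2] if len(sys.argv)>2 else 'wrist'
s=observe();c=calibration(cam);im=grab_frame(cam)[:,:,::-1]
T=np.array(s['tool_rot'])
print(s['clock'],np.array(s['ee_pos']).round(4),'yaw',np.degrees(np.arctan2(T[1,0],T[0,0])).round(2),'w',round(s['width'],4),'F',np.array(s['wrist_force']).round(1),'M',np.array(s['moment']).round(3),'j',np.array(s['joints']).round(0))
json.dump({k:np.array(v).tolist() for k,v in c.items()},open(n+'.json','w'))
if len(sys.argv)>3:
    x0,y0,x1,y1=map(int,sys.argv[3].split(','));f=min(790/(x1-x0),590/(y1-y0))
    cv2.imwrite(f'pics/{n}_full.png',im)
    im=cv2.resize(cv2.convertScaleAbs(im[y0:y1,x0:x1],alpha=1.4,beta=10),None,fx=f,fy=f,interpolation=cv2.INTER_CUBIC);print('scale',f)
cv2.imwrite(f'pics/{n}.png',im)
E
python3 look.py w2
```

```text
3.0333 [0.6109 0.1263 0.2375] yaw 87.9 w 0.802 F [-0.2 -0.2  0.4] M [ 0.049  0.045 -0.061] j [ 15.  30. -43.  83.  20.  75.  59.]
```

View pics/w2.png

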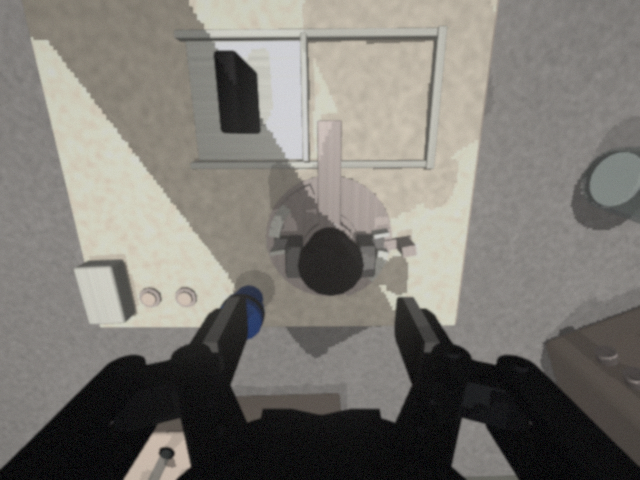

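```bash
cat > px.py <<'E'
from h import *
import json
K=-0.083
def L(n): 
    d=json.load(open(n+'.json'));return {k:np.array(v) if isinstance(v,list) else v for k,v in d.items()}
def un(c,uv,k=K):
    f=f_of(c);A=np.array([[f,0,c['cx']],[0,f,c['cy']],[0,0,1.]])
    return cv2.undistortPoints(np.array([[uv]],float),A,np.array([k,0,0,0.]),P=A)[0,0]
def W(c,uv,z,k=K): return ray(c,un(c,uv,k),z)
E
python3 - <<'E'
from px import *
c=L('w2');s=observe();print(s['clock'],s['ee_pos'])
print('cap',W(c,(331,261),.114),'bar end',W(c,(329.5,122),.078))
a=W(c,(180,34.5),.06);b=W(c,(440,32),.06);print('rail',a,b,np.degrees(np.arctan2(-(b-a)[0],(b-a)[1])))
a=W(c,(195,164),.06);b=W(c,(430,165),.06);print('rail2',a,b,np.degrees(np.arctan2(-(b-a)[0],(b-a)[1])))
print('fin top',W(c,(216,52),.12),W(c,(222,131),.12),'post',W(c,(404,242),.079))
f=[('post',(411,244))]
E
python3 look.py w3 wrist 230,90,450,310
```

```text
3.0833 [0.61056452 0.1269034  0.23912402]
cap [0.60778691 0.13163715 0.114     ] bar end [0.52353449 0.13416126 0.078     ]
rail [0.45927878 0.03415524 0.06      ] [0.4651465  0.21195228 0.06      ] -1.890206829812975
rail2 [0.54791155 0.03377946 0.06      ] [0.55544886 0.2083009  0.06      ] -2.472979460714683
fin top [0.48696657 0.07510038 0.12      ] [0.52716566 0.07408997 0.12      ] post [0.60857117 0.18604441 0.079     ]
3.0833 [0.6106 0.1269 0.2391] yaw 87.96 w 0.8017 F [0.1 0.3 1.8] M [ 0.037 -0.046  0.021] j [ 15.  30. -43.  83.  20.  76.  59.]
scale 2.6818181818181817
```

View pics/w3.png

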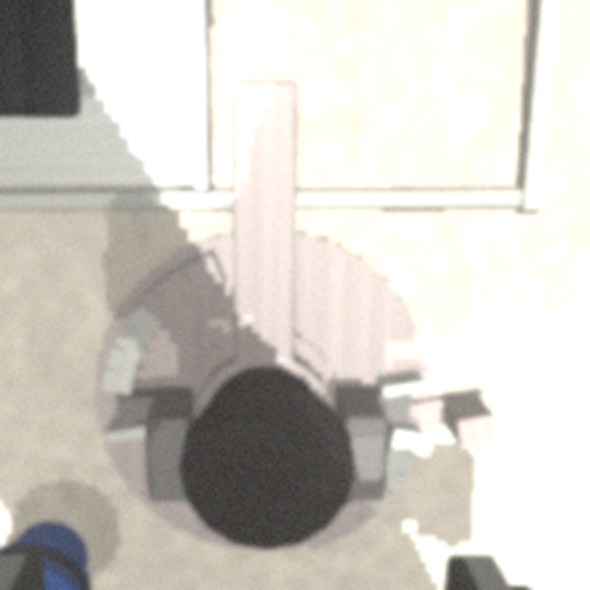

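Call:
send_rows:
  series:
    - [0.8, 4.3, 0, 1.2, 0]
    - [0.8, 0, 10, 0, 0]
    - [0.8, 0, 15, 0, 0]
    - [0.8, 0, 15, 0, 0]
    - [0.8, 0, 0, 0, 0]
    - [0.8, 0, 0, 0, 0]

```text
clock: 3.63
ee_pos: [0.6087, 0.1322, 0.1997]
tool_rot: [[0.033, -0.001, -0.999], [0.999, -0.001, 0.033], [-0.001, -1.0, 0.001]]
wrist_force: [0.9, 0.5, 0.3]
width: 0.801
```

```bash
python3 look.py w4
```

```text
3.6333 [0.6087 0.1322 0.1997] yaw 88.09 w 0.8009 F [0.9 0.5 0.3] M [ 0.018 -0.024  0.033] j [ 14.  32. -42.  85.  22.  71.  58.]
```

View pics/w4.png

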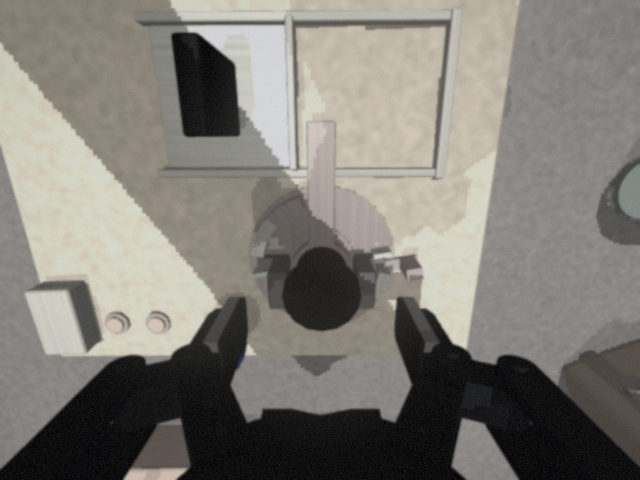

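```bash
python3 - <<'E'
from px import *
c=L('w4');s=observe();print(s['clock'],s['ee_pos'])
print('cap',W(c,(321.5,292),.114),'bar end',W(c,(320.5,122),.078))
for z in (.114,.093): print(proj(c,[.6087,.1322,z]))
E
```

```text
3.6833 [0.60926404 0.13247645 0.20058695]
cap [0.608408   0.13136866 0.114     ] bar end [0.52304247 0.13376874 0.078     ]
[[323.11220324 292.55322551]]
[[322.89766753 276.17064912]]
```

Call:
send_rows:
  series:
    - [0.8, -1, 12, 0, 0]
    - [0.8, 0, 12, 0, 0]
    - [0.8, 0, 12, 0, 0]
    - [0.8, 0, 8, 0, 0]
    - [0.8, 0, 5, 0, 0]
    - [0.8, 0, 2, 0, 0]
    - [0.8, 0, 0, 0, 0]
    - [0.8, 0, 0, 0, 0]

```text
clock: 4.35
ee_pos: [0.6095, 0.1316, 0.1492]
tool_rot: [[0.033, 0.0, -0.999], [0.999, 0.0, 0.033], [0.0, -1.0, -0.0]]
wrist_force: [-0.1, -0.5, 1.0]
width: 0.802
```

```bash
python3 look.py w5;python3 look.py s5 side 150,180,350,330
```

```text
4.35 [0.6095 0.1316 0.1492] yaw 88.09 w 0.8024 F [-0.1 -0.5  1. ] M [ 0.03  -0.021  0.008] j [ 14.  34. -41.  88.  24.  66.  56.]
4.4 [0.6096 0.1317 0.1494] yaw 88.09 w 0.8003 F [-0.1 -0.3 -0.3] M [-0.023 -0.019  0.032] j [ 14.  34. -41.  88.  24.  66.  56.]
scale 3.933333333333333
```

View pics/w5.png

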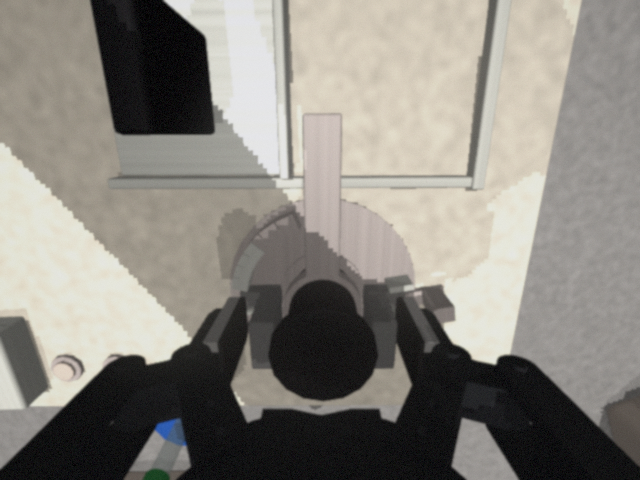

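View pics/s5.png

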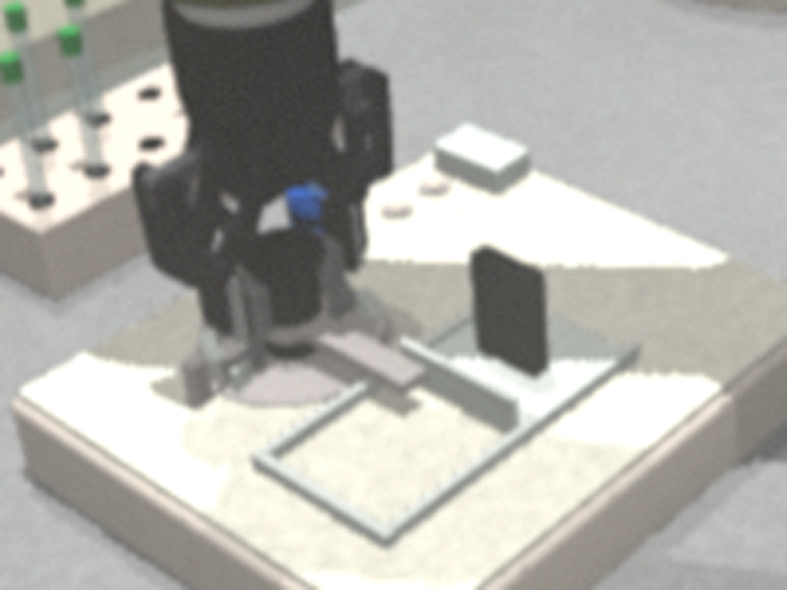

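```bash
python3 - <<'E'
from px import *
c=L('w5')
print('cap',W(c,(324,346),.114),'bar end',W(c,(322.5,114),.078), W(c,(322.5,114),.070))
for p in [(.6096,.1316,.114)]: print(proj(c,[p]))
E
```

```text
cap [0.60668231 0.13179705 0.114     ] bar end [0.52267604 0.13419478 0.078     ] [0.52222162 0.13425142 0.07      ]
[[323.75008234 353.48512752]]
```

Call:
send_rows:
  series:
    - [0.74, 0, 0, 0, 0]
    - [0.7, 0, 0, 0, 0]
    - [0.67, 0, 0, 0, 0]
    - [0.65, 0, 0, 0, 0]
    - [0.65, 0, 0, 0, 0]
    - [0.65, 0, 0, 0, 0]

```text
clock: 4.95
ee_pos: [0.6096, 0.1319, 0.1499]
tool_rot: [[0.033, 0.001, -0.999], [0.999, 0.001, 0.033], [0.001, -1.0, -0.001]]
wrist_force: [-2.6, 0.1, 5.9]
width: 0.649
```

```bash
python3 look.py w6
```

```text
4.95 [0.6096 0.1319 0.1499] yaw 88.11 w 0.649 F [-2.6  0.1  5.9] M [0.205 0.331 0.115] j [ 14.  34. -41.  88.  24.  66.  56.]
```

View pics/w6.png

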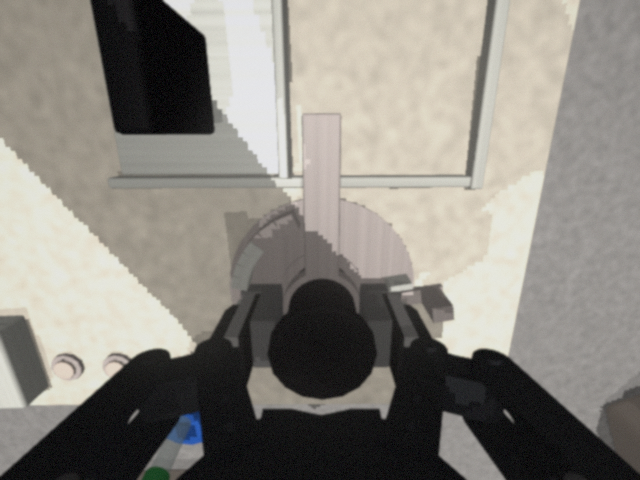

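Call:
send_rows:
  series:
    - [0.63, 0, -0.4, 0, 0]
    - [0.61, 0, -0.4, 0, 0]
    - [0.59, 0, -0.3, 0, 0]
    - [0.57, 0, -0.3, 0, 0]
    - [0.57, 0, 0, 0, 0]
    - [0.57, 0, 0, 0, 0]

```text
clock: 5.5
ee_pos: [0.6096, 0.1319, 0.1511]
tool_rot: [[0.033, 0.001, -0.999], [0.999, 0.001, 0.033], [0.001, -1.0, -0.001]]
wrist_force: [-1.3, 2.1, 6.1]
width: 0.572
```

```bash
python3 look.py w7
```

```text
5.5 [0.6096 0.1319 0.1511] yaw 88.1 w 0.5725 F [-1.3  2.1  6.1] M [0.234 0.236 0.007] j [ 14.  34. -41.  88.  24.  66.  56.]
```

View pics/w7.png

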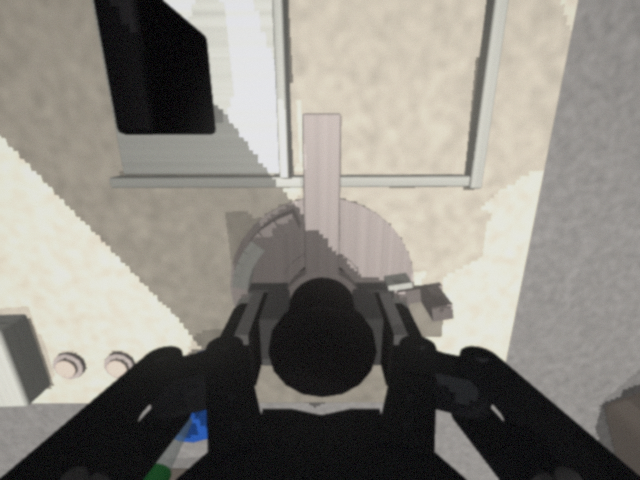

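Call:
send_rows:
  series:
    - [0.56, 0, -0.3, 0, 0]
    - [0.55, 0, -0.3, 0, 0]
    - [0.55, 0, 0, 0, 0]
    - [0.55, 0, 0, 0, 0]

```text
clock: 5.88
ee_pos: [0.6096, 0.1317, 0.1515]
tool_rot: [[0.033, 0.001, -0.999], [0.999, 0.0, 0.033], [0.001, -1.0, -0.001]]
wrist_force: [-1.7, 1.6, 5.7]
width: 0.549
```

```bash
python3 look.py w8 wrist 200,220,440,400
```

```text
5.8833 [0.6096 0.1317 0.1515] yaw 88.09 w 0.5485 F [-1.7  1.6  5.7] M [0.24  0.139 0.055] j [ 14.  34. -41.  88.  24.  66.  56.]
scale 3.2777777777777777
```

View pics/w8.png

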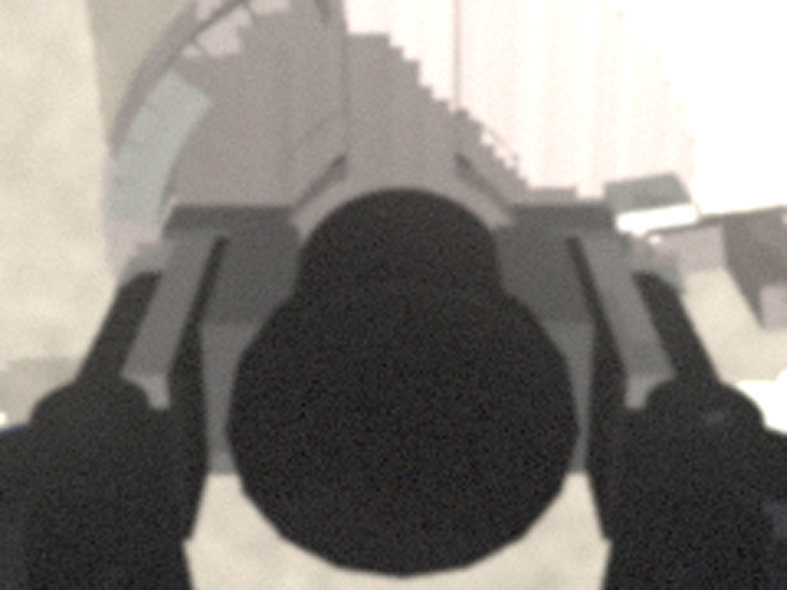

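Call:
send_rows:
  series:
    - [0.54, 0, 0, 0, 0]
    - [0.54, 0, 0, 0, 0]
    - [0.54, 0, 0, 0, 0]

```text
clock: 6.18
ee_pos: [0.6096, 0.1318, 0.1516]
tool_rot: [[0.033, 0.001, -0.999], [0.999, 0.001, 0.033], [0.001, -1.0, -0.001]]
wrist_force: [-1.1, 0.8, 7.5]
width: 0.544
```

```bash
python3 look.py w9 wrist 200,220,440,400
```

```text
6.1833 [0.6096 0.1318 0.1516] yaw 88.1 w 0.5443 F [-1.1  0.8  7.5] M [ 0.314  0.17  -0.002] j [ 14.  34. -41.  88.  24.  66.  56.]
scale 3.2777777777777777
```

Call:
send_rows:
  series:
    - [0.54, 0, 0, 0, 1]
    - [0.54, 0, 0, 0, 2]
    - [0.54, 0, 0, 0, 2]
    - [0.54, 0, 0, 0, 2]
    - [0.54, 0, 0, 0, 2]
    - [0.54, 0, 0, 0, 1]
    - [0.54, 0, 0, 0, 0]

```text
clock: 6.82
ee_pos: [0.6096, 0.132, 0.1516]
tool_rot: [[0.207, 0.001, -0.978], [0.978, 0.001, 0.207], [0.001, -1.0, -0.001]]
wrist_force: [-2.2, 2.1, 6.2]
width: 0.542
```

```bash
python3 look.py w10
```

```text
6.8167 [0.6096 0.132  0.1516] yaw 78.03 w 0.542 F [-2.2  2.1  6.2] M [ 0.351  0.19  -0.049] j [ 12.  34. -39.  88.  22.  66.  47.]
```

View pics/w10.png

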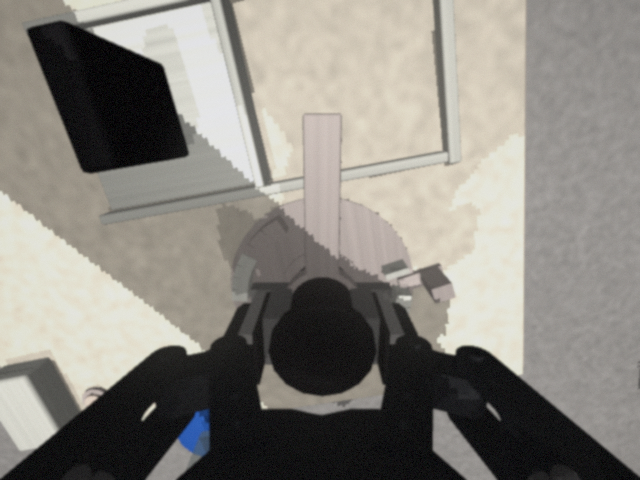

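Call:
send_rows:
  series:
    - [0.54, 0, 0, 0, 2]
    - [0.54, 0, 0, 0, 4]
    - [0.54, 0, 0, 0, 4]
    - [0.54, 0, 0, 0, 4]
    - [0.54, 0, 0, 0, 4]
    - [0.54, 0, 0, 0, 4]
    - [0.54, 0, 0, 0, 4]
    - [0.54, 0, 0, 0, 4]
    - [0.54, 0, 0, 0, 4]
    - [0.54, 0, 0, 0, 3]

```text
clock: 7.7
ee_pos: [0.6096, 0.1325, 0.1516]
tool_rot: [[0.756, 0.001, -0.655], [0.655, 0.001, 0.756], [0.002, -1.0, 0.0]]
wrist_force: [0.1, 3.0, 5.1]
width: 0.545
```

```bash
python3 look.py w11
```

```text
7.7 [0.6096 0.1325 0.1516] yaw 40.93 w 0.5452 F [0.1 3.  5.1] M [0.663 0.105 0.091] j [  7.  32. -31.  89.  18.  65.  13.]
```

View pics/w11.png

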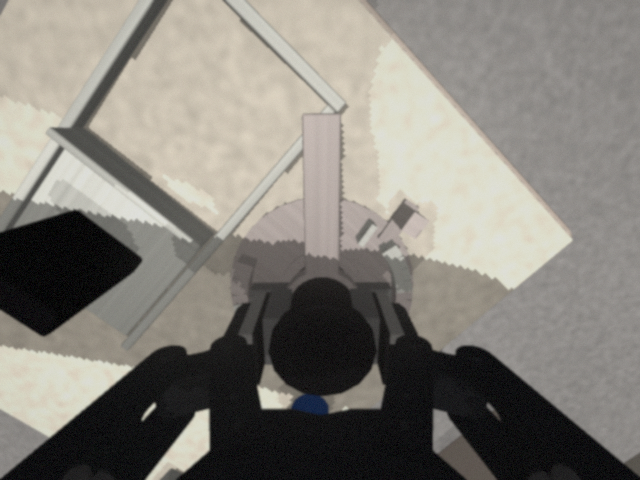

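Call:
send_rows:
  series:
    - [0.54, 0, 0, 0, 2]
    - [0.54, 0, 0, 0, 2]
    - [0.54, 0, 0, 0, 2]
    - [0.54, 0, 0, 0, 2]
    - [0.54, 0, 0, 0, 2]
    - [0.54, 0, 0, 0, 0]

```text
clock: 8.25
ee_pos: [0.6096, 0.1327, 0.1516]
tool_rot: [[0.857, 0.001, -0.515], [0.515, 0.002, 0.857], [0.002, -1.0, 0.001]]
wrist_force: [-0.3, 3.1, 4.6]
width: 0.538
```

```bash
python3 look.py w12
```

```text
8.25 [0.6096 0.1327 0.1516] yaw 31.02 w 0.5384 F [-0.3  3.1  4.6] M [0.754 0.064 0.026] j [  6.  31. -29.  89.  16.  64.   4.]
```

View pics/w12.png

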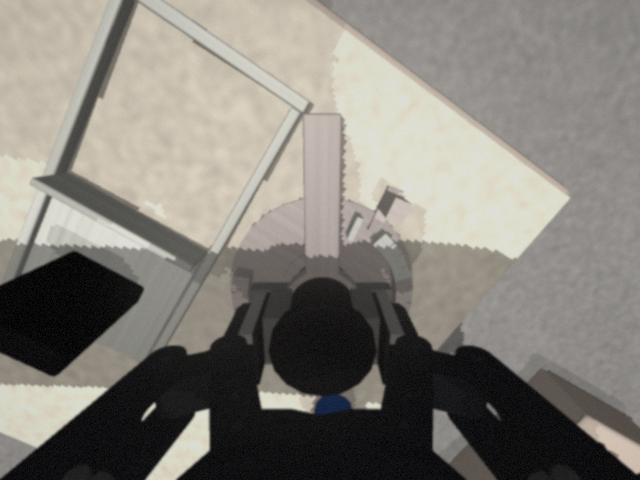

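Call:
send_rows:
  series:
    - [0.54, 0, 0, 0, 2]
    - [0.54, 0, 0, 0, 2]
    - [0.54, 0, 0, 0, 2]
    - [0.54, 0, 0, 0, 2]
    - [0.54, 0, 0, 0, 1]
    - [0.54, 0, 0, 0, 0]

```text
clock: 8.8
ee_pos: [0.6097, 0.1327, 0.1516]
tool_rot: [[0.927, 0.002, -0.376], [0.376, 0.002, 0.927], [0.002, -1.0, 0.001]]
wrist_force: [0.1, 5.2, 5.6]
width: 0.543
```

```bash
python3 look.py w13 wrist 200,100,520,340
```

```text
8.8 [0.6097 0.1327 0.1516] yaw 22.09 w 0.5429 F [0.1 5.2 5.6] M [ 0.956 -0.032 -0.058] j [  5.  31. -28.  89.  15.  64.  -4.]
scale 2.4583333333333335
```

View pics/w13.png

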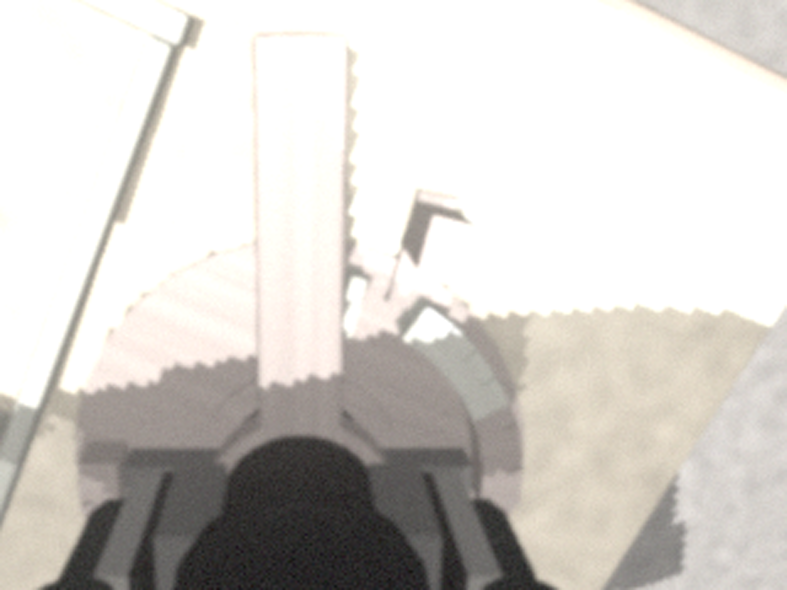

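Call:
send_rows:
  series:
    - [0.54, 0, 0, 0, 1]
    - [0.54, 0, 0, 0, 1]
    - [0.54, 0, 0, 0, 1]
    - [0.54, 0, 0, 0, 1]
    - [0.54, 0, 0, 0, 1]
    - [0.54, 0, 0, 0, 0]

```text
clock: 9.35
ee_pos: [0.6097, 0.1328, 0.1516]
tool_rot: [[0.956, 0.002, -0.294], [0.294, 0.002, 0.956], [0.002, -1.0, 0.001]]
wrist_force: [0.2, 5.3, 4.2]
width: 0.542
```

```bash
python3 look.py w14 wrist 200,100,520,340
```

```text
9.35 [0.6097 0.1328 0.1516] yaw 17.11 w 0.5418 F [0.2 5.3 4.2] M [ 1.005 -0.156  0.005] j [  4.  31. -27.  89.  15.  64.  -9.]
scale 2.4583333333333335
```

View pics/w14.png

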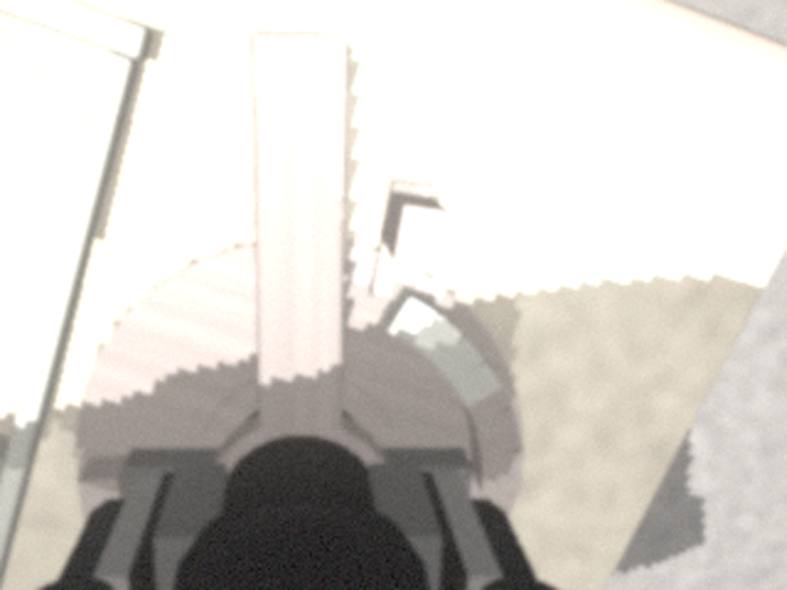

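Call:
send_rows:
  series:
    - [0.54, 0, 0, 0, 1]
    - [0.54, 0, 0, 0, 1]
    - [0.54, 0, 0, 0, 1]
    - [0.54, 0, 0, 0, 0]

```text
clock: 9.73
ee_pos: [0.6098, 0.1328, 0.1516]
tool_rot: [[0.97, 0.002, -0.244], [0.244, 0.002, 0.97], [0.002, -1.0, 0.001]]
wrist_force: [0.9, 5.7, 4.9]
width: 0.546
```

```bash
python3 look.py w15 wrist 200,100,520,340
```

```text
9.7333 [0.6098 0.1328 0.1516] yaw 14.12 w 0.5456 F [0.9 5.7 4.9] M [ 1.085 -0.258 -0.002] j [  4.  31. -26.  89.  14.  64. -11.]
scale 2.4583333333333335
```

View pics/w15.png

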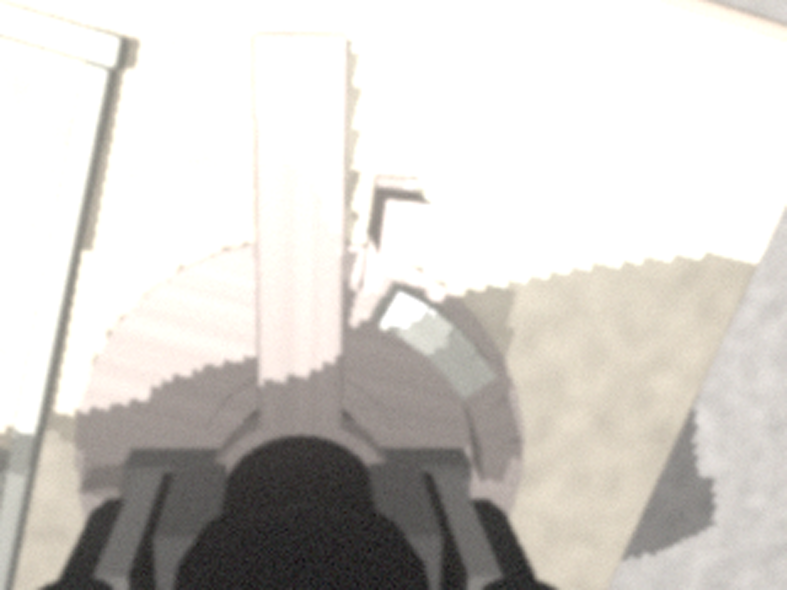

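Call:
send_rows:
  series:
    - [0.54, 0, 0, 0.8, 1]
    - [0.54, 0, 0, 0, 1]
    - [0.54, 0, 0, 0, 0]
    - [0.54, 0, 0, 0, 0]

```text
clock: 10.12
ee_pos: [0.6097, 0.133, 0.1516]
tool_rot: [[0.978, 0.002, -0.21], [0.21, 0.001, 0.978], [0.002, -1.0, 0.001]]
wrist_force: [1.7, 3.4, 5.2]
width: 0.543
```

```bash
python3 look.py w16 wrist 200,100,520,340
```

```text
10.1167 [0.6097 0.133  0.1516] yaw 12.15 w 0.543 F [1.7 3.4 5.2] M [ 0.759 -0.332 -0.023] j [  3.  31. -26.  89.  14.  64. -13.]
scale 2.4583333333333335
```

View pics/w16.png

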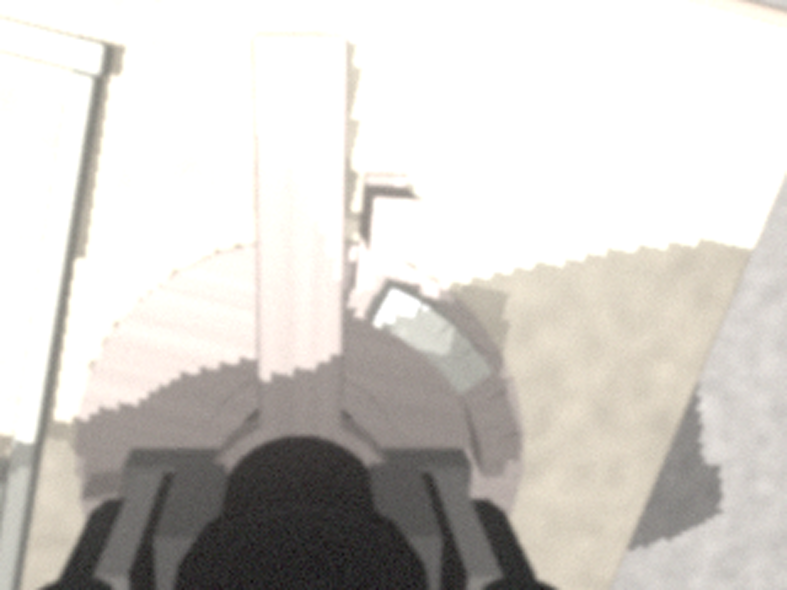

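Call:
send_rows:
  series:
    - [0.54, 0, 0, 0, 1]
    - [0.54, 0, 0, 0, 0]
    - [0.54, 0, 0, 0, 0]

```text
clock: 10.42
ee_pos: [0.6097, 0.133, 0.1516]
tool_rot: [[0.981, 0.002, -0.193], [0.193, 0.001, 0.981], [0.002, -1.0, 0.001]]
wrist_force: [0.9, 3.3, 5.5]
width: 0.544
```

```bash
python3 look.py w17 wrist 200,100,520,340
```

```text
10.4167 [0.6097 0.133  0.1516] yaw 11.15 w 0.5443 F [0.9 3.3 5.5] M [ 0.895 -0.326 -0.027] j [  3.  31. -25.  89.  14.  64. -14.]
scale 2.4583333333333335
```

Call:
send_rows:
  series:
    - [0.54, 0, 0, 0, 1]
    - [0.54, 0, 0, 0, 0]
    - [0.54, 0, 0, 0, 0]

```text
clock: 10.72
ee_pos: [0.6098, 0.133, 0.1516]
tool_rot: [[0.984, 0.002, -0.176], [0.176, 0.001, 0.984], [0.002, -1.0, 0.001]]
wrist_force: [1.8, 4.1, 6.1]
width: 0.541
```

```bash
python3 look.py w18 wrist 200,100,520,340
```

```text
10.7167 [0.6098 0.133  0.1516] yaw 10.15 w 0.5408 F [1.8 4.1 6.1] M [ 0.87  -0.367 -0.059] j [  3.  30. -25.  89.  14.  64. -15.]
scale 2.4583333333333335
```

View pics/w18.png

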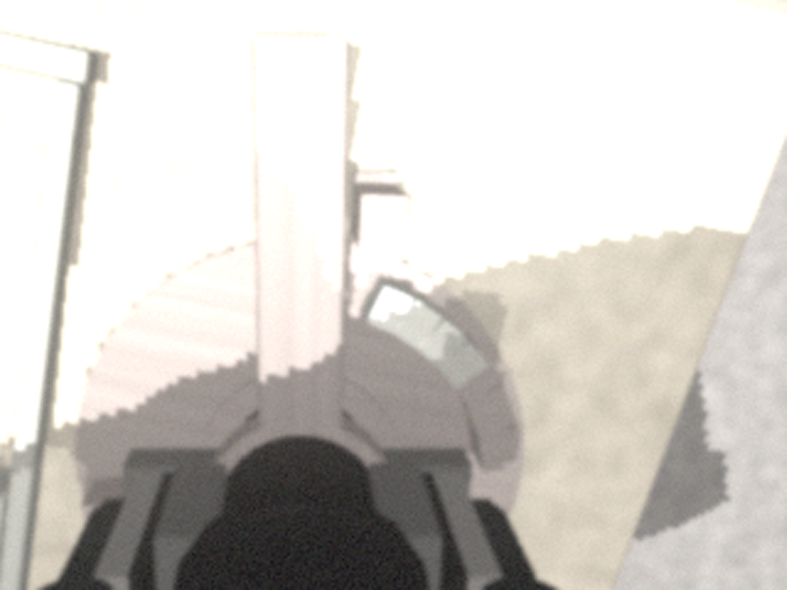

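```bash
python3 - <<'E'
import cv2
im=cv2.imread('pics/w18_full.png')
im=im[150:260,290:410]
cv2.imwrite('pics/z18.png',cv2.resize(cv2.convertScaleAbs(im,alpha=.95),None,fx=5,fy=5,interpolation=cv2.INTER_CUBIC))
from cell import *
s=observe();print(s['clock'],s['effort'],s['moment'])
E
```

```text
10.7667 [ 2.18367577e+00 -6.18515396e+01 -4.73608777e+00 -2.96558172e+01
  9.24101640e-01  1.07120834e+00  4.40535980e-03] [ 0.89955951 -0.31594746 -0.04650818]
```

View pics/z18.png

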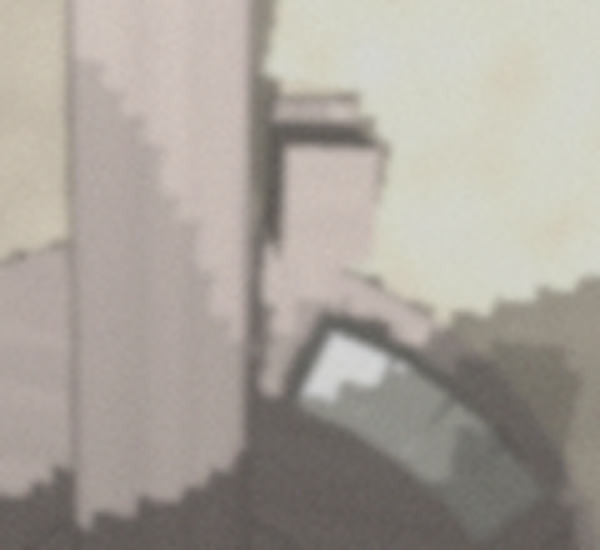

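Call:
send_rows:
  series:
    - [0.54, 0, 0, 0, 0.5]
    - [0.54, 0, 0, 0, 0]
    - [0.54, 0, 0, 0, 0]

```text
clock: 11.02
ee_pos: [0.6098, 0.133, 0.1516]
tool_rot: [[0.986, 0.002, -0.168], [0.168, 0.001, 0.986], [0.002, -1.0, 0.001]]
wrist_force: [0.8, 4.0, 5.2]
width: 0.541
```

```bash
python3 look.py w19 wrist 290,150,410,240; python3 -c "
from cell import *
s=observe();print(s['clock'],s['effort'][6],s['effort'][4],s['moment'])"
```

```text
11.0167 [0.6098 0.133  0.1516] yaw 9.65 w 0.5407 F [0.8 4.  5.2] M [ 0.839 -0.32   0.023] j [  3.  30. -25.  89.  14.  64. -15.]
scale 6.555555555555555
11.0667 -0.02413991605862975 0.9021202102303505 [ 0.81716422 -0.364029    0.03120072]
```

Call:
send_rows:
  series:
    - [0.54, 0, 0, 0, 0.5]
    - [0.54, 0, 0, 0, 0]
    - [0.54, 0, 0, 0, 0]

```text
clock: 11.32
ee_pos: [0.6098, 0.133, 0.1516]
tool_rot: [[0.987, 0.002, -0.159], [0.159, 0.001, 0.987], [0.002, -1.0, 0.001]]
wrist_force: [2.4, 3.7, 5.0]
width: 0.541
```

```bash
sed -i 's/alpha=1.4,beta=10/alpha=0.95,beta=0/; s/,.j.,.*$/,"e7",round(s["effort"][6],3),"e5",round(s["effort"][4],3))/' look.py; python3 look.py w20 wrist 290,150,410,240
```

```text
11.3167 [0.6098 0.133  0.1516] yaw 9.15 w 0.5407 F [2.4 3.7 5. ] M [ 0.875 -0.363  0.02 ] e7 -0.051 e5 0.9
scale 6.555555555555555
```

View pics/w20.png

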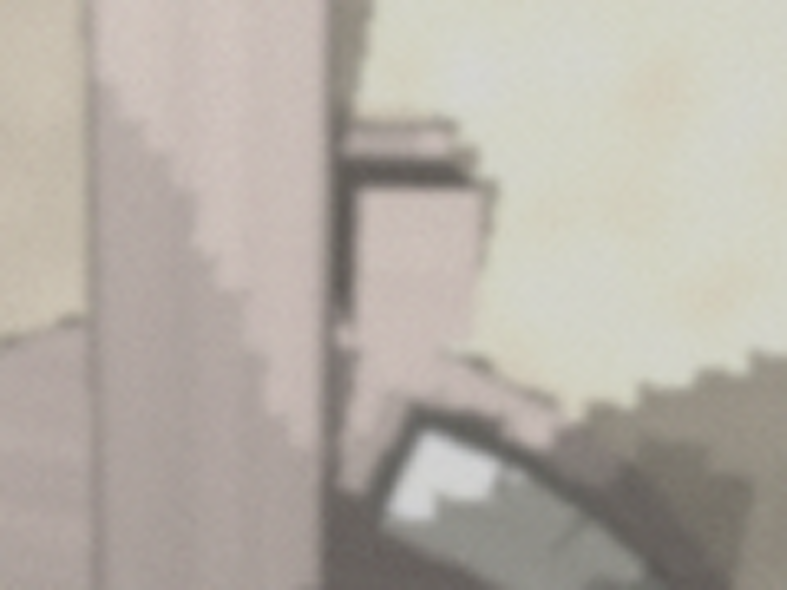

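Call:
send_rows:
  series:
    - [0.54, 0, 0, 0, 0.5]
    - [0.54, 0, 0, 0, 0]
    - [0.54, 0, 0, 0, 0]

```text
clock: 11.62
ee_pos: [0.6098, 0.133, 0.1516]
tool_rot: [[0.989, 0.002, -0.151], [0.151, 0.001, 0.989], [0.002, -1.0, 0.001]]
wrist_force: [0.6, 4.3, 5.6]
width: 0.544
```

```bash
python3 look.py w21 wrist 290,150,410,240
```

```text
11.6167 [0.6098 0.133  0.1516] yaw 8.66 w 0.5436 F [0.6 4.3 5.6] M [ 0.811 -0.377  0.071] e7 -0.051 e5 0.901
scale 6.555555555555555
```

Call:
send_rows:
  series:
    - [0.54, 0, 0, 0, 0.5]
    - [0.54, 0, 0, 0, 0]
    - [0.54, 0, 0, 0, 0]

```text
clock: 11.92
ee_pos: [0.6098, 0.133, 0.1516]
tool_rot: [[0.99, 0.002, -0.142], [0.142, 0.001, 0.99], [0.002, -1.0, 0.001]]
wrist_force: [1.4, 3.6, 5.9]
width: 0.542
```

```bash
python3 look.py w22 wrist 290,150,410,240
```

```text
11.9167 [0.6098 0.133  0.1516] yaw 8.15 w 0.5418 F [1.4 3.6 5.9] M [ 0.847 -0.298 -0.028] e7 -0.051 e5 0.902
scale 6.555555555555555
```

View pics/w22.png

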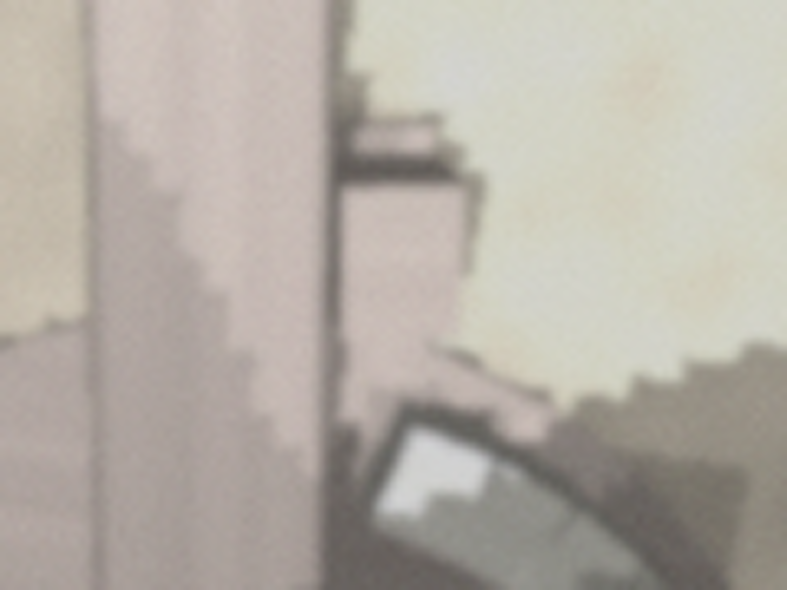

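Call:
send_rows:
  series:
    - [0.54, 0, 0, 0, 0.5]
    - [0.54, 0, 0, 0, 0]
    - [0.54, 0, 0, 0, 0]

```text
clock: 12.22
ee_pos: [0.6098, 0.133, 0.1516]
tool_rot: [[0.991, 0.002, -0.133], [0.133, 0.001, 0.991], [0.002, -1.0, 0.001]]
wrist_force: [1.6, 4.3, 5.0]
width: 0.548
```

```bash
cat > st.py <<'E'
from h import *
s=observe();T=np.array(s['tool_rot'])
print(s['clock'],np.array(s['ee_pos']).round(4),'yaw',np.degrees(np.arctan2(T[1,0],T[0,0])).round(2),'w',round(s['width'],4),'F',np.array(s['wrist_force']).round(1),'M',np.array(s['moment']).round(3),'e7',round(s['effort'][6],3))
E
python3 st.py
```

```text
12.2167 [0.6098 0.133  0.1516] yaw 7.65 w 0.5476 F [1.6 4.3 5. ] M [ 0.812 -0.372  0.051] e7 -0.051
```

Call:
send_rows:
  series:
    - [0.54, 0, 0, 0, 0.5]
    - [0.54, 0, 0, 0, 0]
    - [0.54, 0, 0, 0, 0]

```text
clock: 12.47
ee_pos: [0.6098, 0.133, 0.1516]
tool_rot: [[0.992, 0.002, -0.125], [0.125, 0.001, 0.992], [0.002, -1.0, 0.001]]
wrist_force: [1.8, 4.0, 5.2]
width: 0.544
```

```bash
python3 look.py w23 wrist 290,150,410,240
```

```text
12.4667 [0.6098 0.133  0.1516] yaw 7.16 w 0.5443 F [1.8 4.  5.2] M [ 0.835 -0.383  0.108] e7 -0.135 e5 0.847
scale 6.555555555555555
```

View pics/w23.png

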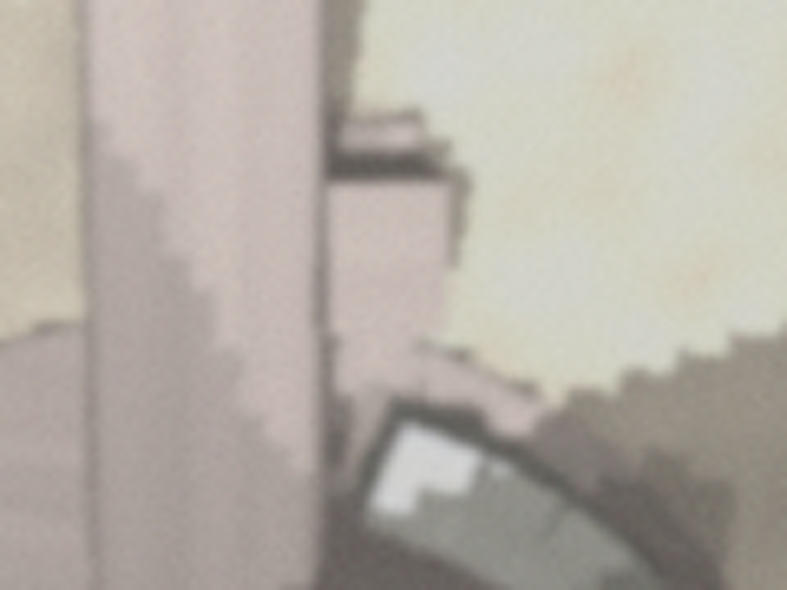

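Call:
send_rows:
  series:
    - [0.54, 0, 0, 0, 0.4]
    - [0.54, 0, 0, 0, 0]
    - [0.54, 0, 0, 0, 0]

```text
clock: 12.77
ee_pos: [0.6098, 0.133, 0.1516]
tool_rot: [[0.993, 0.002, -0.118], [0.118, 0.001, 0.993], [0.002, -1.0, 0.001]]
wrist_force: [2.0, 4.1, 4.6]
width: 0.54
```

```bash
python3 st.py
```

```text
12.7667 [0.6098 0.133  0.1516] yaw 6.77 w 0.54 F [2.  4.1 4.6] M [ 0.813 -0.357  0.197] e7 -0.216
```

Call:
send_rows:
  series:
    - [0.6, 0, 0, 0, 0]
    - [0.66, 0, 0, 0, 0]
    - [0.72, 0, 0, 0, 0]
    - [0.8, 0, 0, 0, 0]
    - [0.8, 0, 0, 0, 0]
    - [0.8, 0, 0, 0, 0]

```text
clock: 13.27
ee_pos: [0.6088, 0.1315, 0.1504]
tool_rot: [[0.993, -0.001, -0.116], [0.116, -0.001, 0.993], [-0.001, -1.0, -0.001]]
wrist_force: [0.1, 0.3, 0.5]
width: 0.797
```

```bash
python3 look.py w24
```

```text
13.2667 [0.6088 0.1315 0.1504] yaw 6.65 w 0.7972 F [0.1 0.3 0.5] M [ 0.042  0.027 -0.01 ] e7 0.003 e5 0.028
```

View pics/w24.png

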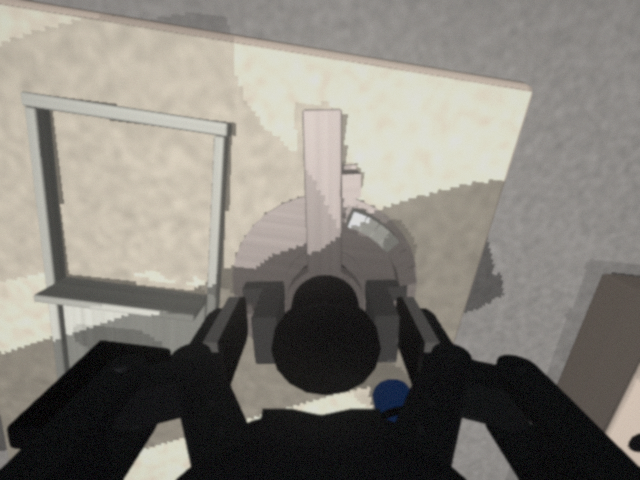

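Call:
send_rows:
  series:
    - [0.8, 0, -8, 0, 0]
    - [0.8, 0, -15, 0, 0]
    - [0.8, 0, -20, 0, 0]
    - [0.8, 0, -20, 0, 0]
    - [0.8, 0, -15, 0, 0]
    - [0.8, 0, 0, 0, 0]
    - [0.8, 0, 0, 0, 0]

```text
clock: 13.9
ee_pos: [0.6096, 0.1323, 0.2303]
tool_rot: [[0.993, 0.002, -0.116], [0.116, 0.0, 0.993], [0.002, -1.0, 0.0]]
wrist_force: [0.4, 0.4, -1.1]
width: 0.802
```

```bash
python3 look.py w25
```

```text
13.9 [0.6096 0.1323 0.2303] yaw 6.68 w 0.8024 F [ 0.4  0.4 -1.1] M [0.007 0.068 0.015] e7 0.034 e5 -0.024
```

View pics/w25.png

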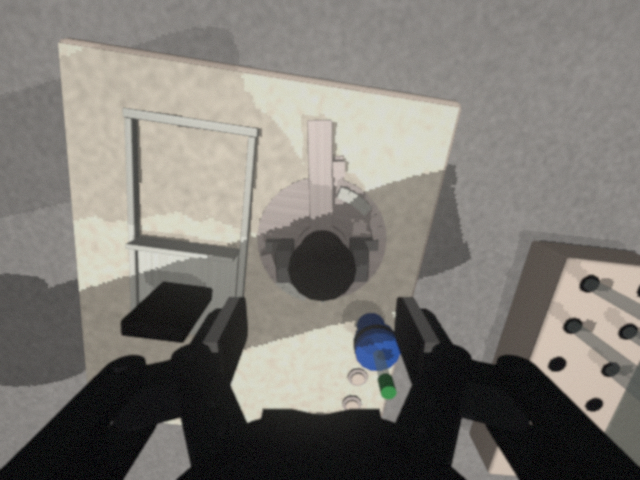

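```bash
python3 - <<'E'
from plan import *
p0=np.array([.6096,.1323,.230]);p1=np.array([.5072,.0808,.225]);N=12
o,p,y=plan(p0,6.7,[(p0+(p1-p0)*i/N,6.7+(88-6.7)*i/N) for i in range(1,N+1)],.5)
for i in (0,6): print(o[i:i+6])
print(p,y)
E
```

```text
[[0.5, -9.0, 0.0, -3.0, -6.8], [0.5, -9.0, 1.0, -2.0, -6.8], [0.5, -10.0, 0.0, -1.0, -6.7], [0.5, -9.0, 1.0, -0.0, -6.8], [0.5, -10.0, 0.0, 1.0, -6.8], [0.5, -9.0, 1.0, 2.0, -6.8]]
[[0.5, -9.0, -0.0, 4.0, -6.7], [0.5, -9.0, 0.0, 4.0, -6.8], [0.5, -8.0, 1.0, 5.0, -6.8], [0.5, -7.0, 0.0, 6.0, -6.8], [0.5, -6.0, 1.0, 8.0, -6.7], [0.5, -6.0, 0.0, 7.0, -6.8]]
[0.50750612 0.08053831 0.225     ] 87.99999999999999
```

Call:
send_rows:
  series:
    - [0.5, -9, 0, -3, -6.8]
    - [0.5, -9, 1, -2, -6.8]
    - [0.5, -10, 0, -1, -6.7]
    - [0.5, -9, 1, 0, -6.8]
    - [0.5, -10, 0, 1, -6.8]
    - [0.5, -9, 1, 2, -6.8]

```text
clock: 14.45
ee_pos: [0.5571, 0.1061, 0.2246]
tool_rot: [[0.673, -0.002, -0.74], [0.74, -0.0, 0.673], [-0.002, -1.0, 0.001]]
wrist_force: [-0.5, -0.2, 0.5]
width: 0.499
```

Call:
send_rows:
  series:
    - [0.5, -9, 0, 4, -6.7]
    - [0.5, -9, 0, 4, -6.8]
    - [0.5, -8, 1, 5, -6.8]
    - [0.5, -7, 0, 6, -6.8]
    - [0.5, -6, 1, 8, -6.7]
    - [0.5, -6, 0, 7, -6.8]
    - [0.5, 0, 0, 0, 0]
    - [0.5, 0, 0, 0, 0]
    - [0.5, 0, 0, 0, 0]

```text
clock: 15.2
ee_pos: [0.5072, 0.0805, 0.2236]
tool_rot: [[0.04, -0.0, -0.999], [0.999, 0.0, 0.04], [0.0, -1.0, 0.0]]
wrist_force: [-0.2, -0.2, -0.2]
width: 0.5
```

```bash
python3 look.py w26
```

```text
15.2 [0.5072 0.0805 0.2236] yaw 87.73 w 0.4995 F [-0.2 -0.2 -0.2] M [ 0.025  0.023 -0.017] e7 0.109 e5 0.017
```

View pics/w26.png

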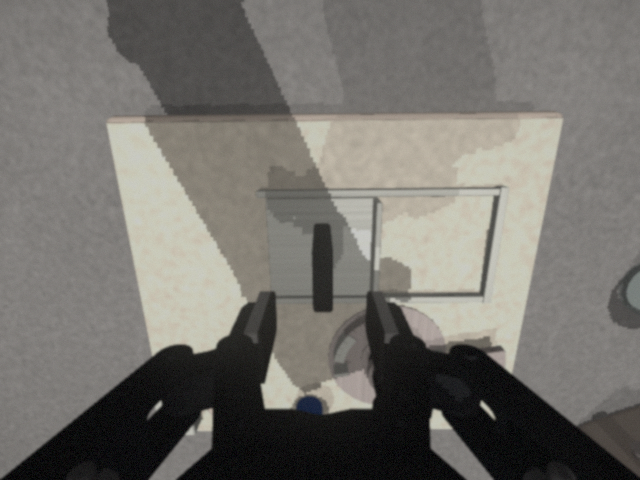

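```bash
python3 - <<'E'
from px import *
c=L('w26')
print('far edge',W(c,(323,311),.12),'near?',W(c,(323,250),.12),W(c,(323,240),.12))
print(proj(c,[[.5072,.0808,.12],[.4872,.0808,.12],[.5272,.0801,.12],[.4872,.0808,.06],[.5072,.0805,.12]]))
E
```

```text
far edge [0.52850886 0.0797728  0.12      ] near? [0.49002097 0.08126308 0.12      ] [0.48417474 0.08149014 0.12      ]
[[323.35617262 278.27428216]
 [321.96858978 245.23949449]
 [323.47488467 309.27644575]
 [321.6797148  218.90121134]
 [322.83332161 278.29390891]]
```

Call:
send_rows:
  series:
    - [0.5, 0, 12, -1, 0]
    - [0.5, 0, 15, 0, 0]
    - [0.5, 0, 15, 0, 0]
    - [0.5, 0, 12, 0, 0]
    - [0.5, 0, 7, 0, 0]
    - [0.4, 0, 0, 0, 0]
    - [0.32, 0, 0, 0, 0]
    - [0.32, 0, 0, 0, 0]

```text
clock: 15.92
ee_pos: [0.5085, 0.0807, 0.1635]
tool_rot: [[0.035, 0.001, -0.999], [0.999, 0.0, 0.035], [0.0, -1.0, -0.001]]
wrist_force: [0.6, -0.7, 0.4]
width: 0.321
```

```bash
python3 look.py w27
```

```text
15.9167 [0.5085 0.0807 0.1635] yaw 87.99 w 0.3208 F [ 0.6 -0.7  0.4] M [-0.003 -0.006  0.006] e7 -0.017 e5 0.028
```

View pics/w27.png

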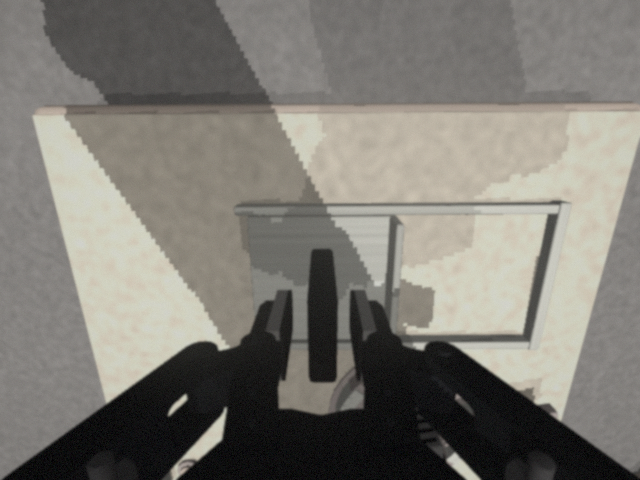

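Call:
send_rows:
  series:
    - [0.24, 0, 0, 0, 0]
    - [0.19, 0, 0, 0, 0]
    - [0.16, 0, 0, 0, 0]
    - [0.14, 0, 0, 0, 0]
    - [0.14, 0, 0, 0, 0]
    - [0.14, 0, 0, 0, 0]

```text
clock: 16.47
ee_pos: [0.5083, 0.0812, 0.1634]
tool_rot: [[0.034, 0.001, -0.999], [0.999, 0.001, 0.034], [0.001, -1.0, -0.001]]
wrist_force: [0.4, 3.3, 3.2]
width: 0.141
```

```bash
python3 look.py w28 wrist 230,230,410,400
```

```text
16.4667 [0.5083 0.0812 0.1634] yaw 88.03 w 0.1413 F [0.4 3.3 3.2] M [ 0.859 -0.012  0.054] e7 -0.045 e5 1.018
scale 3.4705882352941178
```

View pics/w28.png

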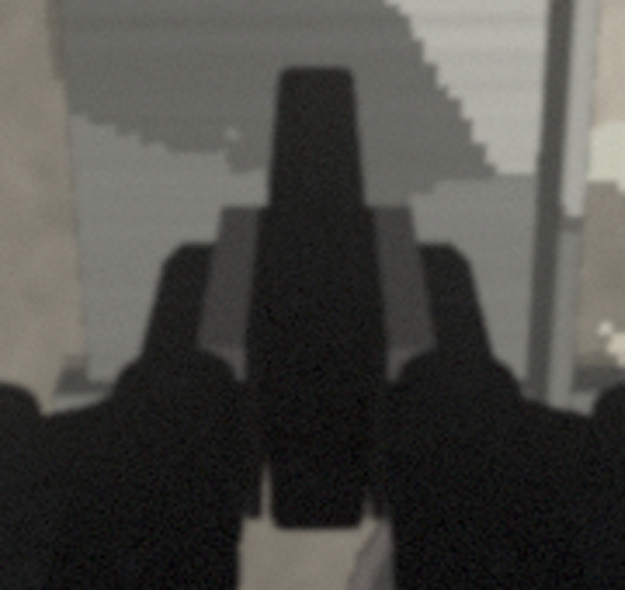

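Call:
send_rows:
  series:
    - [0.14, 2, 0, 0, 0]
    - [0.14, 4, 0, 0, 0]
    - [0.14, 5, 0, 0, 0]
    - [0.14, 5, 0, 0, 0]
    - [0.14, 4, 0, 0, 0]
    - [0.14, 0, 0, 0, 0]

```text
clock: 17.02
ee_pos: [0.509, 0.1, 0.1631]
tool_rot: [[0.036, 0.0, -0.999], [0.999, -0.001, 0.036], [-0.001, -1.0, -0.0]]
wrist_force: [-0.6, 0.0, 5.1]
width: 0.138
```

```bash
python3 look.py w29
```

```text
17.0167 [0.509  0.1    0.1631] yaw 87.96 w 0.1383 F [-0.6  0.   5.1] M [0.103 0.141 0.086] e7 -0.24 e5 -0.054
```

View pics/w29.png

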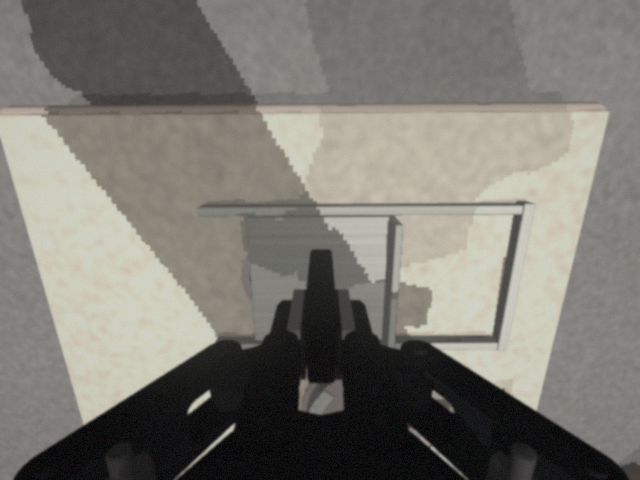

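Call:
send_rows:
  series:
    - [0.14, 3, 0, 0, 0]
    - [0.14, 5, 0, 0, 0]
    - [0.14, 5, 0, 0, 0]
    - [0.14, 5, 0, 0, 0]
    - [0.14, 5, 0, 0, 0]
    - [0.14, 5, 0, 0, 0]
    - [0.14, 5, 0, 0, 0]
    - [0.14, 4, 0, 0, 0]
    - [0.14, 3, 0, 0, 0]
    - [0.14, 2, 0, 0, 0]

```text
clock: 17.9
ee_pos: [0.5103, 0.1415, 0.163]
tool_rot: [[0.036, -0.0, -0.999], [0.999, -0.001, 0.036], [-0.001, -1.0, 0.0]]
wrist_force: [-2.1, -3.2, 6.0]
width: 0.143
```

```bash
python3 st.py
```

```text
17.9 [0.5103 0.1415 0.163 ] yaw 87.93 w 0.1425 F [-2.1 -3.2  6. ] M [-0.599  0.316  0.029] e7 -0.021
```

Call:
send_rows:
  series:
    - [0.14, 1.5, 0, 0, 0]
    - [0.14, 1, 0, 0, 0]
    - [0.14, 1, 0, 0, 0]
    - [0.14, 0.5, 0, 0, 0]
    - [0.14, 0, 0, 0, 0]

```text
clock: 18.32
ee_pos: [0.5104, 0.1454, 0.163]
tool_rot: [[0.036, -0.0, -0.999], [0.999, -0.001, 0.036], [-0.001, -1.0, 0.0]]
wrist_force: [-1.0, -3.1, 6.4]
width: 0.143
```

```bash
python3 look.py w30
```

```text
18.3167 [0.5104 0.1454 0.163 ] yaw 87.93 w 0.143 F [-1.  -3.1  6.4] M [-0.445  0.281  0.104] e7 -0.1 e5 -0.375
```

View pics/w30.png

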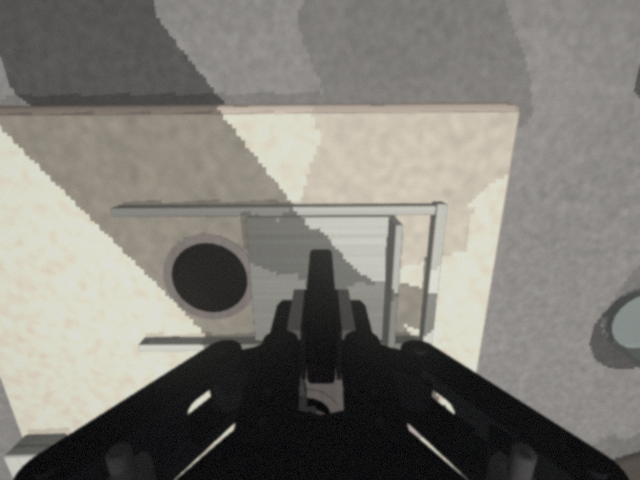

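Call:
send_rows:
  series:
    - [0.14, 1, 0, 0, 0]
    - [0.14, 1, 0, 0, 0]
    - [0.14, 1, 0, 0, 0]
    - [0.14, 0.5, 0, 0, 0]
    - [0.14, 0, 0, 0, 0]

```text
clock: 18.78
ee_pos: [0.5105, 0.1488, 0.1629]
tool_rot: [[0.036, -0.0, -0.999], [0.999, -0.001, 0.036], [-0.001, -1.0, 0.0]]
wrist_force: [-2.1, -1.5, 5.5]
width: 0.141
```

```bash
python3 st.py
```

```text
18.7833 [0.5105 0.1488 0.1629] yaw 87.92 w 0.1412 F [-2.1 -1.5  5.5] M [-0.472  0.277  0.056] e7 -0.099
```

Call:
send_rows:
  series:
    - [0.14, 0.5, 0, 0, 0]
    - [0.14, 0.5, 0, 0, 0]
    - [0.14, 0.5, 0, 0, 0]
    - [0.14, 0, 0, 0, 0]

```text
clock: 19.12
ee_pos: [0.5106, 0.1503, 0.1629]
tool_rot: [[0.036, -0.0, -0.999], [0.999, -0.002, 0.036], [-0.002, -1.0, 0.0]]
wrist_force: [-2.2, -3.4, 5.9]
width: 0.142
```

```bash
python3 st.py
```

```text
19.1167 [0.5106 0.1503 0.1629] yaw 87.92 w 0.1423 F [-2.2 -3.4  5.9] M [-0.51   0.293  0.1  ] e7 -0.096
```

Call:
send_rows:
  series:
    - [0.14, 0.5, 0, 0, 0]
    - [0.14, 0, 0, 0, 0]
    - [0.14, 0, 0, 0, 0]

```text
clock: 19.37
ee_pos: [0.5106, 0.1507, 0.1629]
tool_rot: [[0.036, -0.0, -0.999], [0.999, -0.001, 0.036], [-0.002, -1.0, 0.0]]
wrist_force: [-1.1, -2.6, 5.0]
width: 0.138
```

```bash
python3 st.py
```

```text
19.3667 [0.5106 0.1507 0.1629] yaw 87.92 w 0.1382 F [-1.1 -2.6  5. ] M [-0.504  0.286 -0.001] e7 -0.079
```

Call:
send_rows:
  series:
    - [0.14, 0.5, 0, 0, 0]
    - [0.14, 0, 0, 0, 0]
    - [0.14, 0, 0, 0, 0]

```text
clock: 19.62
ee_pos: [0.5106, 0.1512, 0.1629]
tool_rot: [[0.036, -0.0, -0.999], [0.999, -0.002, 0.036], [-0.002, -1.0, 0.0]]
wrist_force: [-1.4, -2.5, 6.1]
width: 0.142
```

```bash
python3 st.py
```

```text
19.6167 [0.5106 0.1512 0.1629] yaw 87.92 w 0.1419 F [-1.4 -2.5  6.1] M [-0.541  0.286  0.074] e7 -0.079
```

Call:
send_rows:
  series:
    - [0.14, 0.5, 0, 0, 0]
    - [0.14, 0, 0, 0, 0]
    - [0.14, 0, 0, 0, 0]

```text
clock: 19.87
ee_pos: [0.5106, 0.1515, 0.1629]
tool_rot: [[0.036, -0.001, -0.999], [0.999, -0.002, 0.036], [-0.002, -1.0, 0.001]]
wrist_force: [-1.7, -3.7, 6.2]
width: 0.144
```

```bash
python3 st.py
```

```text
19.8667 [0.5106 0.1515 0.1629] yaw 87.91 w 0.1441 F [-1.7 -3.7  6.2] M [-0.69   0.38   0.109] e7 -0.083
```

Call:
send_rows:
  series:
    - [0.14, 0.5, 0, 0, 0]
    - [0.14, 0, 0, 0, 0]
    - [0.14, 0, 0, 0, 0]

```text
clock: 20.12
ee_pos: [0.5106, 0.1516, 0.1629]
tool_rot: [[0.037, -0.001, -0.999], [0.999, -0.002, 0.037], [-0.002, -1.0, 0.001]]
wrist_force: [-2.0, -4.8, 7.1]
width: 0.144
```

```bash
python3 look.py w31
```

```text
20.1167 [0.5106 0.1516 0.1629] yaw 87.89 w 0.1441 F [-2.  -4.8  7.1] M [-0.945  0.424  0.101] e7 -0.085 e5 -0.881
```

View pics/w31.png

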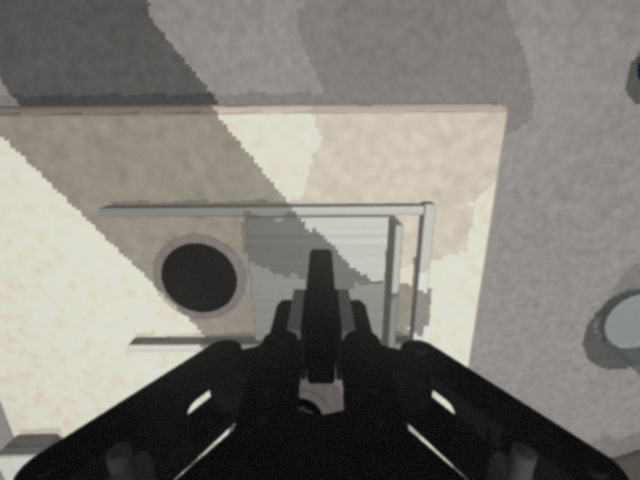

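Call:
send_rows:
  series:
    - [0.14, 0.7, 0, 0, 0]
    - [0.14, 0, 0, 0, 0]
    - [0.14, 0, 0, 0, 0]

```text
clock: 20.42
ee_pos: [0.5107, 0.1517, 0.1628]
tool_rot: [[0.037, -0.001, -0.999], [0.999, -0.003, 0.037], [-0.003, -1.0, 0.001]]
wrist_force: [-2.4, -7.1, 7.5]
width: 0.143
```

```bash
python3 st.py
```

```text
20.4167 [0.5107 0.1517 0.1628] yaw 87.85 w 0.1426 F [-2.4 -7.1  7.5] M [-1.333  0.413  0.093] e7 -0.092
```

Call:
send_rows:
  series:
    - [0.2, 0, 0, 0, 0]
    - [0.3, 0, 0, 0, 0]
    - [0.45, 0, 0, 0, 0]
    - [0.45, 0, 0, 0, 0]
    - [0.45, 0, 0, 0, 0]

```text
clock: 20.83
ee_pos: [0.5105, 0.1542, 0.1627]
tool_rot: [[0.035, -0.0, -0.999], [0.999, 0.0, 0.035], [0.0, -1.0, 0.0]]
wrist_force: [0.4, -0.6, 0.3]
width: 0.449
```

```bash
python3 look.py w32
```

```text
20.8333 [0.5105 0.1542 0.1627] yaw 88.0 w 0.4489 F [ 0.4 -0.6  0.3] M [ 0.011  0.023 -0.056] e7 -0.0 e5 0.013
```

View pics/w32.png

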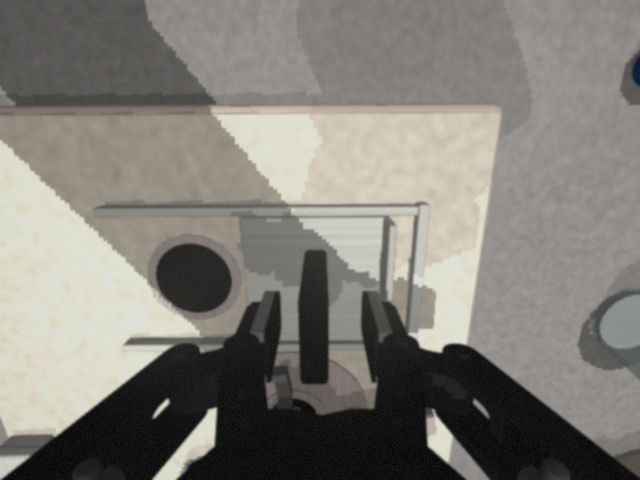

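Call:
send_rows:
  series:
    - [0.45, 0, -10, 0, 0]
    - [0.45, 0, -20, 0, 0]
    - [0.45, 0, -25, 0, 0]
    - [0.45, 0, -25, 0, 0]
    - [0.45, 0, -25, 0, 0]
    - [0.45, 0, -15, 0, 0]
    - [0.45, 0, 0, 0, 0]
    - [0.45, 0, 0, 0, 0]

```text
clock: 21.55
ee_pos: [0.511, 0.1544, 0.2843]
tool_rot: [[0.035, 0.002, -0.999], [0.999, 0.0, 0.035], [0.001, -1.0, -0.002]]
wrist_force: [-0.4, 0.6, -1.2]
width: 0.45
```

```bash
python3 look.py w33; python3 look.py t33 top 130,130,380,310
```

```text
21.55 [0.511  0.1544 0.2843] yaw 87.99 w 0.45 F [-0.4  0.6 -1.2] M [-0.004  0.023  0.027] e7 0.059 e5 -0.063
21.6 [0.5105 0.1541 0.2831] yaw 87.99 w 0.4473 F [-0.2 -0.8 -0.2] M [-0.048 -0.033  0.026] e7 0.023 e5 -0.032
scale 3.16
```

View pics/w33.png

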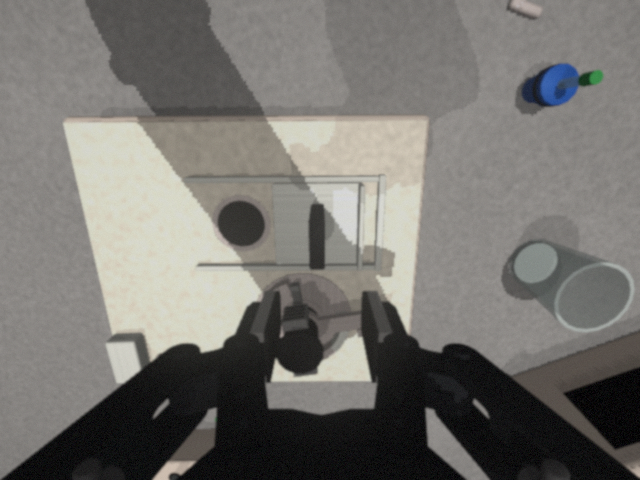

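View pics/t33.png

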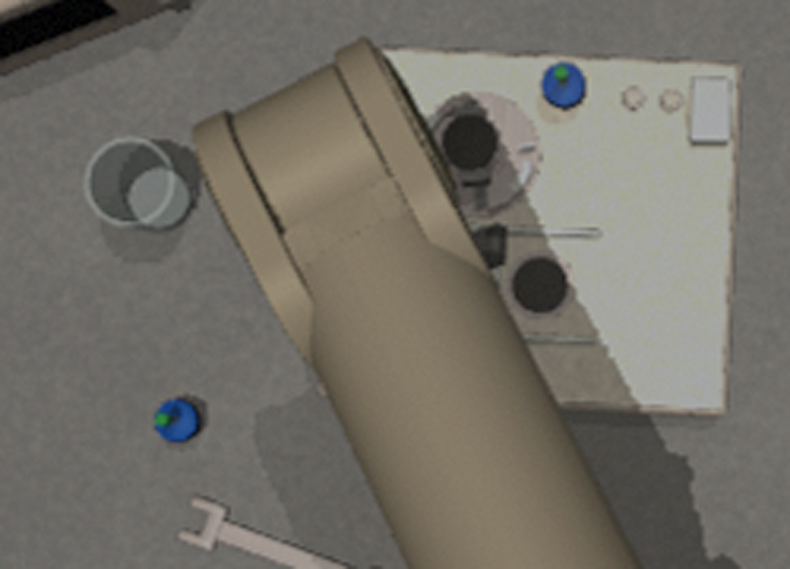

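Call:
send_rows:
  series:
    - [0.45, -20, 0, 5, 0]
    - [0.45, -35, 0, 5, 0]
    - [0.45, -35, 0, 5, 0]
    - [0.45, -30, 0, 5, 0]
    - [0.45, 0, 0, 0, 0]
    - [0.45, 0, 0, 0, 0]

```text
clock: 22.15
ee_pos: [0.4859, 0.0326, 0.2819]
tool_rot: [[0.04, -0.002, -0.999], [0.999, -0.001, 0.04], [-0.001, -1.0, 0.002]]
wrist_force: [-0.3, 0.2, 0.6]
width: 0.449
```

```bash
python3 look.py w34 wrist 300,150,520,320; python3 look.py s34 side 150,190,370,350;python3 look.py t34 top 130,130,400,310
```

```text
22.15 [0.4859 0.0326 0.2819] yaw 87.73 w 0.4491 F [-0.3  0.2  0.6] M [0.021 0.036 0.036] e7 0.44 e5 0.298
scale 3.4705882352941178
22.2 [0.486  0.0345 0.2822] yaw 87.9 w 0.4489 F [-0.   0.7  0.3] M [ 0.066 -0.015 -0.02 ] e7 0.151 e5 0.243
scale 3.590909090909091
22.25 [0.4862 0.0356 0.2824] yaw 88.02 w 0.4498 F [ 0.4  0.  -0.1] M [ 0.069  0.061 -0.037] e7 0.04 e5 0.157
scale 2.925925925925926
```

View pics/w34.png

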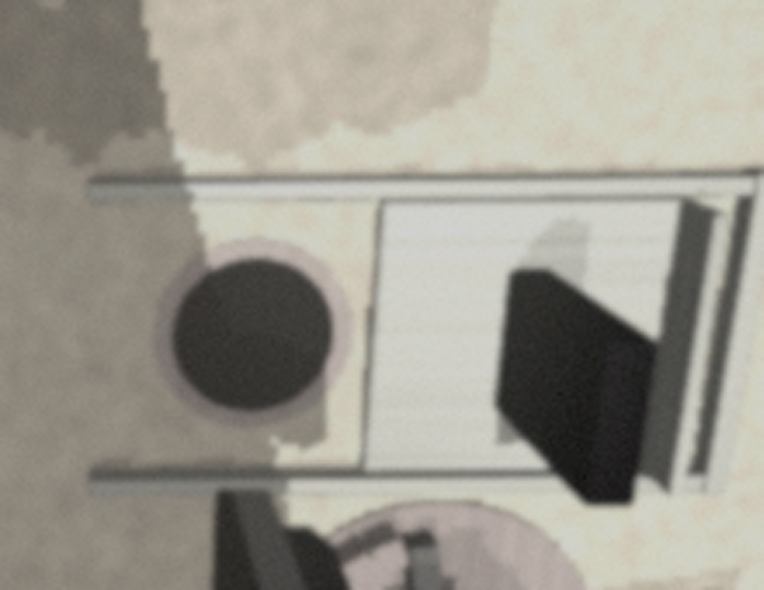

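View pics/s34.png

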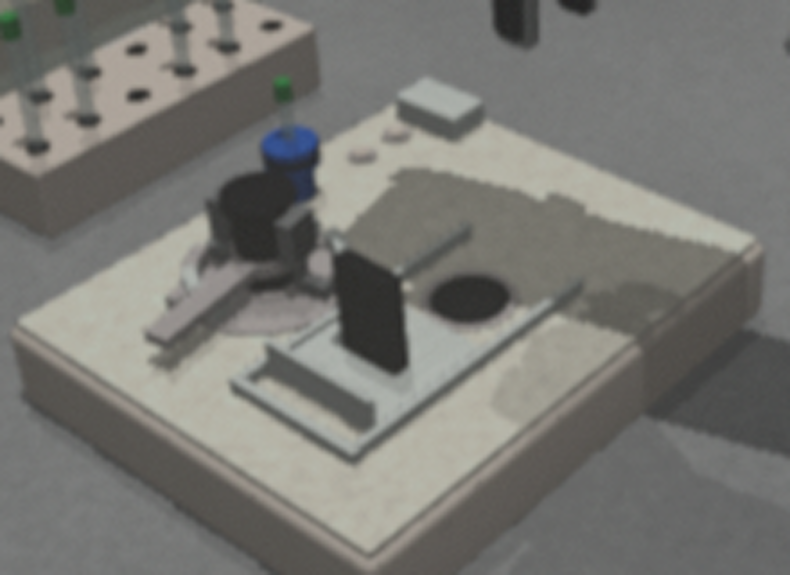

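View pics/t34.png

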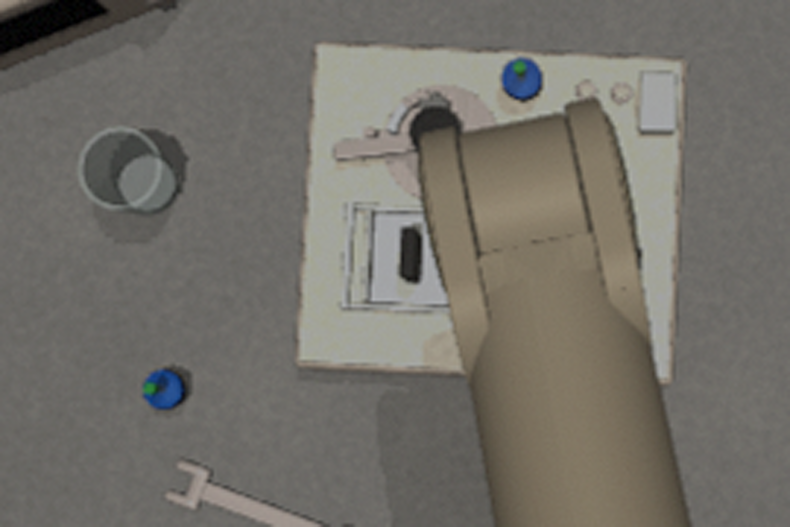

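```bash
python3 - <<'E'
from px import *
c=L('s34');im=cv2.imread('pics/s34_full.png')
k=np.array([.609,.1315]);a=np.radians(6.7);d=np.array([np.cos(a),np.sin(a)]);n=np.array([-d[1],d[0]])
f=8;x0,y0=190,225
big=cv2.resize(im[y0:y0+70,x0:x0+90],None,fx=f,fy=f,interpolation=cv2.INTER_CUBIC)
for r,col in((.029,(0,255,0)),(.023,(0,0,255))):
  for s in(1,-1):
    P=[np.r_[k+s*r*d+t*n,z] for t,z in((-.011,.079),(-.011,.107),(.011,.107),(.011,.079))]
    q=((proj(c,P)-[x0,y0]+.5)*f).astype(np.int32)
    cv2.polylines(big,[q],True,col,1)
cv2.imwrite('pics/ov.png',big)
E
```

```text
(no output)
```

View pics/ov.png

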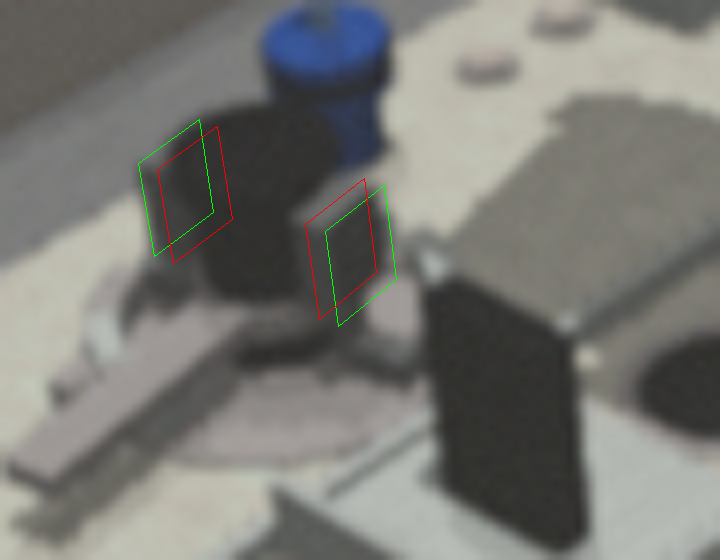

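Call:
send_rows:
  series:
    - [0.45, 0, 0, 0, 0]
    - [0.45, 0, 0, 0, 0]
    - [0.45, 0, 0, 0, 0]

```text
clock: 22.55
ee_pos: [0.4865, 0.0358, 0.2828]
tool_rot: [[0.033, -0.0, -0.999], [0.999, 0.0, 0.033], [0.0, -1.0, 0.0]]
wrist_force: [-0.6, -0.1, -0.0]
width: 0.452
```

```bash
python3 -c "
from cell import *
print(finish_job())"
```

```text
the job is handed in; nothing more can be done
None
```

The shutter is open and the job is handed in at about 22.6 s of the 72 s allowed; the hand-in reported no verdict.

- **Knob:** I pressed both tabs fully in by setting the opening (0.54, about 46 mm) rather than by gripping hard. I turned the knob about 81° (1.42 rad) clockwise until the latch bar touched the stop post. The turning moment rose from about 0.05 to 0.22 N m, well under 0.4, and I let go there.
- **Tabs:** afterwards, both tabs matched their "out" positions when I overlaid them on the side-camera picture. That overlay is the only check I have that they locked; I did not try to turn the knob again.
- **Shutter:** I slid it open lightly by its fin, about 71 mm of travel against the nominal 70 mm. At the end the gripper stopped advancing and the force rose from about 3 to 7 N, so I took that as the end stop. The sample port is fully uncovered in the pictures. A few millimetres remain between the plate's lip and the frame end, and I took the force rise rather than that gap as the stop.
- **Other things:** the pictures I took show nothing else moved. The jar and solvent bottle were outside the last pictures, and the arm made no contact near them.
- **Measurement disagreement:** the camera estimates of the knob's x position differed by up to about 4 mm, so I worked from the middle value. That gave side forces of no more than about 6 N while turning.

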